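# Carry the used bottles in the covered scoop and empty it into the waste tub

## Robot

A 7-joint arm with a two-finger parallel gripper is mounted at the origin on the work surface. World frame = base frame: x ahead of the robot, y to its left, z up, the work surface at z = 0. Lengths are in m, angles in rad, forces in N, time in s.
With the tool pointing down it reaches from about 0.425 to 0.975 m from the base axis. Payload 16.7 kg.
Tool frame: the origin (TCP) lies on the centre line of the jaws, within the pads' length; the fingertips stand 17 mm ahead of it and the grasp point (between the pads) lies 2 mm behind it; z points along the fingers, y is the direction in which the jaws open and shut (so a half turn about z gives the same grasp; the last joint's range is limited). The gripper opens to 85 mm and grips with 20 to 120 N. Pads are 22 mm wide; open, the fingers measure 114 mm over their backs; the gripper's body (76 mm by 85 mm) begins 54 mm behind the grasp point. The pads swing forward as they close: fully open they stand 13 mm farther back than shut.
Start: joints at [1.046, 0.426, 0.074, 1.606, -0.034, 1.111, -0.067], TCP at [0.248, -0.628, 0.248] pointing down, gripper open.
Joint ranges: [-2.85, 2.85], [-0.5, 2.14], [-1.23, 1.37], [0.21, 2.46], [-1.02, 4.16], [0.16, 2.05], [-2.73, 2.73]. Speed limits (rad/s): [1.89, 1.89, 2.39, 2.39, 3.01, 3.01, 3.01].

## Interface

Orientations are given as a rotation vector (axis times angle).
In Python, from plant import robot gives the robot as it stands.
- The arm moves only by the tool arm_command, never from a script. Its argument "series" is a list of rows, each a list of 4 numbers: the shift along the tool's x, y, z in cm, then the turn about the tool's z in rad. A call has 1 to 12 rows; each row is the pose to reach, as a shift and turn from the pose commanded when the call began, along the tool's axes at that moment; what a row does not reach only later rows make up. A row lasts 1/8 s, in which the tool goes at most 62.5 mm and 10.7 degrees, less where a joint would pass 70% of its speed; a pose out of reach is approached as far as the arm can. A call with a gripper value outside its range is refused whole. "grip" is the finger opening in cm, from 0 to 8.54, set as the call begins (left out, the last holds). The fingers move at their own pace and stop on an object; "squeeze" is the grip in N (left out, the last holds). Time passes only in rows, so rows that repeat a pose let the fingers close. It gives the time, the measured TCP pose, the force and the opening at its end, in the units of the state.
- robot.read_state(): the state, without advancing time (a new reading comes with each control period).
- robot.capture(name): name is "scene" or "side" or "wrist"; returns a dict with "image" (480x640x3 uint8, blue, green, red), "range_z" (480x640 float32, m along the optical axis (not along the pixel's ray), 0 where there is no reading), "fx", "fy", "cx", "cy" (pixels), "world_to_cam" (4x4, takes a point from world to camera coordinates); the wrist camera has in their place "tool_from_camera" (4x4, takes a point from camera to tool coordinates, whose origin is the TCP and whose axes are the flange's). Camera axes: x right, y up, looking along -z (the intrinsics and any distortion apply to the point x, -y, -z); pixel columns grow to the right and rows downward; lengths in m; the calibration is good to about 2 mm. The wrist camera is an equidistant fisheye: a pixel r from the principal point sees the ray r / f radians off the axis. A picture is of the moment at which its call begins: read the wrist's pose just before it.
- robot.hand_in(): hands the job in, once; it reports no verdict.
Trained networks look in a picture, given as the dict that the camera call returned (one of the last four; its "shot" number tells which), for a name from the list of things; names that differ only in an ending like _2 or _b are one class to them, and where a whole thing is asked for, a point or a joint stands for the part that bears it (a point fixed in the world has none). Each returns a list of dicts, best first, with "p" (0 to 1); they miss things now and then, are a little off and sometimes report something else, mostly with a low value. They report only what shows in the picture. A call takes as long as a camera call. They do not tell look-alikes from the thing itself.
- robot.boxes_of(picture, target): "extent" ([left, top, right, bottom] in pixels, round what is visible of it).
The state is a dict: "time_s": time; "joints": joint angles; "joint_vel": joint speeds; "joint_efforts": joint torques, N m; "eef_pos": TCP position; "tool_rot": TCP orientation; "contact_force": force on the tool from outside, world axes, zero at the start; "ft_torque": the same for the moment, N m; "gripper_width": finger opening in m.
Only numpy, scipy, OpenCV 4.12 (cv2) and the standard library are available. Lean on these libraries where they do the work, as an engineer would, in place of code of your own. Each camera call takes 0.05 s, during which the arm holds its last target.

## Task

Put all the used sample bottles on the bench into the steel scoop, put its cover on, and carry it over to the wooden board, your fingers holding the loose cover shut. With the scoop standing there, slide the cover off sideways along the rim and lay it on the bench, tip the scoop over the waste tub so that all the bottles end up in it, stand the scoop upright on the board again, and press the tub's lid on until it snaps home, level all round. Leave the small cardboard box and the round dish where they are.

Things in the scene. Friction and masses are not known exactly. Their poses are not given: they have to be found in the camera images.
- bottle0: Used sample bottle: square amber glass body 22 x 22 mm with a domed end, domed white cap (20 mm across) at the other, 60 mm long in all, 35 g, lying on the bench. Two or three of the four are there in a run. Origin: middle of its length, on the face it starts lying on (11 mm off its centre line); x along its length towards the cap; z normal to that face, up at the start.
- bottle1: Used sample bottle: square amber glass body 22 x 22 mm with a domed end, domed white cap (20 mm across) at the other, 60 mm long in all, 35 g, lying on the bench. Two or three of the four are there in a run. Origin: middle of its length, on the face it starts lying on (11 mm off its centre line); x along its length towards the cap; z normal to that face, up at the start.
- bottle2: Used sample bottle: square amber glass body 22 x 22 mm with a domed end, domed white cap (20 mm across) at the other, 60 mm long in all, 35 g, lying on the bench. Two or three of the four are there in a run. Origin: middle of its length, on the face it starts lying on (11 mm off its centre line); x along its length towards the cap; z normal to that face, up at the start.
- bottle3: Used sample bottle: square amber glass body 22 x 22 mm with a domed end, domed white cap (20 mm across) at the other, 60 mm long in all, 35 g, lying on the bench. Two or three of the four are there in a run. Origin: middle of its length, on the face it starts lying on (11 mm off its centre line); x along its length towards the cap; z normal to that face, up at the start.
- scoop: Steel scoop to carry the bottles: trough 150 mm long (x), 60 mm wide (y), 54 mm high, 3 mm sheet, 0.3 kg. Walls on both long sides and at the back (+x); top and front (-x, about towards the robot at the start) fully open. Origin: centre of underside. Holds three bottles: two in a row along x, one on top. Grasp it across its width at mid-length, fingertips 25 to 30 mm below the rim.
- scoop_mouth (a point): The scoop's front edge: middle of the floor's edge at the open front, 75 mm before its origin. No sill: with the front tipped down 45 to 60 degrees the bottles slide out here.
- cover: The scoop's loose aluminium cover, 0.1 kg, starts right way up. Origin: on the underside of its 3 mm plate, over the scoop's centre when on; then it lies 54 mm above the scoop's origin, axes parallel. Plate 162 mm long (x), from y = -27 to +36 mm. 20 mm deep lips hang from both x ends, outside the scoop's ends (3 mm play each). It stands on lips and tab, plate 20 mm above the bench.
- cover_tab (a point): Middle of the cover's one tab, hanging 20 mm down outside the scoop's +y wall: 50 mm long (x), 3 mm thick, inner face at y = +33 mm of the cover. Fingers squeezing the scoop across its width near the rim press the tab on the wall (63 mm in all) and so hold the cover shut. Nothing hangs on the -y side: the cover slides off towards its +y side only.
- cover_rib (a point): Middle of the top of the black rib on the cover to hold it by: 50 mm (x) x 12 mm (y), 24 mm high above the plate, centred over the cover's origin.
- board: Wooden board fixed on the bench, where the scoop is to be set down: 170 mm (x) x 120 mm (y), 15 mm thick. Origin: centre of underside.
- tub: Grey open waste tub, fixed: 150 mm (x) x 140 mm (y), 115 mm high, 4 mm walls. Origin: centre of underside. On each y side stands a sprung steel clip, 50 mm wide, rising to 133 mm; their slanted noses overhang the rim's edge by 2.5 mm and snap over the lid's edge when it is pushed down (about 10 N).
- tub_lid: The tub's loose grey lid, 0.18 kg, starts right way up: plate 150 (x) x 140 (y) x 4 mm, below it a 14 mm deep plug (136 x 126 mm) that goes inside the tub's walls (3 mm play each way). Origin: centre of the plug's underside. Laid on, it rests on the clips about 10 mm too high; pressed home its origin is 101 mm above the tub's, its x axis along the tub's.
- lid_bar (a point): Middle of the top of the grip bar on the tub's lid: 60 mm (x) x 14 mm (y), 26 mm high above the plate; 44 mm above the lid's origin.
- matchbox: Bystander (leave it alone): small cardboard box, 56 x 36 x 15 mm, origin centre of underside.
- dish: Bystander (leave it alone): clear flat round dish, 62 mm across, 16 mm high, origin centre of underside.
Things that resemble listed ones, but are neither listed nor needed, are in the scene too. Leave any blue look-alike of the scoop alone.

How it is judged:
On the way, in this order (a step that is already met when the one before it is completed fails the run):
1. all bottles present lie in the scoop and its cover is on (x of bottle0 in the frame of scoop between -0.085 and 0.085 m and y of bottle0 in the frame of scoop between -0.035 and 0.035 m and z of bottle0 in the frame of scoop between -0.005 and 0.056 m and x of bottle1 in the frame of scoop between -0.085 and 0.085 m and y of bottle1 in the frame of scoop between -0.035 and 0.035 m and z of bottle1 in the frame of scoop between -0.005 and 0.056 m and x of bottle2 in the frame of scoop between -0.085 and 0.085 m and y of bottle2 in the frame of scoop between -0.035 and 0.035 m and z of bottle2 in the frame of scoop between -0.005 and 0.056 m and x of bottle3 in the frame of scoop between -0.085 and 0.085 m and y of bottle3 in the frame of scoop between -0.035 and 0.035 m and z of bottle3 in the frame of scoop between -0.005 and 0.056 m and x of cover in the frame of scoop between -0.01 and 0.01 m and y of cover in the frame of scoop between -0.01 and 0.01 m and z of cover in the frame of scoop between 0.048 and 0.06 m), for 0.2 s.
2. the scoop is off the bench, with its cover held shut and the bottles inside (all of step 1 and height (world z) of scoop above 0.03 m), for 0.3 s.
3. the scoop stands on the board, cover on, bottles inside (all of step 1 and x of scoop in the frame of board between -0.07 and 0.07 m and y of scoop in the frame of board between -0.05 and 0.05 m and z of scoop in the frame of board between 0.01 and 0.021 m and angle between scoop's own z axis and vertical below 0.1 rad), for 0.2 s.
4. the scoop stands on the board and its cover, still lying level on the rim, has been slid 15 mm or more to the side (x of scoop in the frame of board between -0.07 and 0.07 m and y of scoop in the frame of board between -0.05 and 0.05 m and z of scoop in the frame of board between 0.01 and 0.021 m and angle between scoop's own z axis and vertical below 0.1 rad and y of cover in the frame of scoop above 0.015 m and z of cover in the frame of scoop between 0.048 and 0.066 m and angle between cover's own z axis and vertical below 0.2 rad), for 0.04 s.
5. the scoop, uncovered, is held over the tub and tipped by 30 degrees or more (angle between scoop's own z axis and vertical above 0.5 rad and height (world z) of scoop above 0.06 m and horizontal distance between scoop and tub below 0.2 m and horizontal distance between cover and tub above 0.12 m), for 0.1 s.
At the end, for the whole second after the job is handed in: Every bottle is in the tub; its lid is pressed home (within 3.5 mm of seated height, 10 mm sideways, 2 degrees of level); the scoop stands upright on the board, within 70 mm (x) and 50 mm (y) of its centre; the cover lies on the bench away from the tub; all at rest (x of bottle0 in the frame of tub between -0.075 and 0.075 m and y of bottle0 in the frame of tub between -0.07 and 0.07 m and z of bottle0 in the frame of tub between -0.005 and 0.11 m and x of bottle1 in the frame of tub between -0.075 and 0.075 m and y of bottle1 in the frame of tub between -0.07 and 0.07 m and z of bottle1 in the frame of tub between -0.005 and 0.11 m and x of bottle2 in the frame of tub between -0.075 and 0.075 m and y of bottle2 in the frame of tub between -0.07 and 0.07 m and z of bottle2 in the frame of tub between -0.005 and 0.11 m and x of bottle3 in the frame of tub between -0.075 and 0.075 m and y of bottle3 in the frame of tub between -0.07 and 0.07 m and z of bottle3 in the frame of tub between -0.005 and 0.11 m and x of scoop in the frame of board between -0.07 and 0.07 m and y of scoop in the frame of board between -0.05 and 0.05 m and z of scoop in the frame of board between 0.01 and 0.021 m and angle between scoop's own z axis and vertical below 0.1 rad and x of tub_lid in the frame of tub between -0.01 and 0.01 m and y of tub_lid in the frame of tub between -0.01 and 0.01 m and z of tub_lid in the frame of tub between 0.095 and 0.1045 m and angle between tub_lid's own z axis and vertical below 0.035 rad and horizontal distance between cover and tub above 0.12 m and height (world z) of cover below 0.05 m and linear speed of each of scoop, tub_lid, cover below 0.02 m/s); the robot touches nothing.
It fails at once if a bystander is pushed more than 50 mm or knocked over (distance of any of matchbox, dish from where it was at the start of the episode above 0.05 m or angle between any of matchbox, dish's own z axis and vertical above 0.5 rad).
Of bottle0, bottle1, bottle2, bottle3 only 2 to 3 are there at a start; the rules pass over those that are not, and their reading is None.
At some moment in a run one of bottle0, bottle1, bottle2, bottle3, cover, tub_lid may be knocked a few centimetres aside while the robot is not near it.
It also fails if it takes over 210 s, if anything falls off the work surface, if the arm or the gripper's body presses on something with over 40 N, if the wrist force passes 120 N, or if a joint passes its speed limit or range.

## Working session

There is one attempt and no reset: what is moved stays moved. The work goes in short steps, Python scripts to look and compute and a tool call to move; the robot and the scene stay as the last step left them, time stands still between calls to the robot, and variables do not carry over. Pictures are saved under pics/ and viewed, and the job is handed in when it is done.

Besides the shell and the picture viewer there is one more tool, called after "Emit:" as a command line: name --pt "numbers of a row" for each row, then --argument value for the rest. arm_command: Moves the arm, as the interface text tells. Its arguments: {"type":"object","properties":{"series":{"type":"array"},"grip":{"type":"number"},"squeeze":{"type":"number"}},"required":["series"]}

```bash
ls; mkdir -p pics; cat > h.py <<'E'
import numpy as np, cv2
from plant import robot
from scipy.spatial.transform import Rotation as R
def snap(n,f):
    c=robot.capture(n); cv2.imwrite('pics/'+f,c['image']); return c
def w(c,u,v,z=None):
    """world pt from pixel using depth or plane z"""
    T=np.linalg.inv(c['world_to_cam'])
    d=np.array([(u-c['cx'])/c['fx'],-(v-c['cy'])/c['fy'],-1.0])
    if z is None:
        r=c['range_z'][int(round(v)),int(round(u))]
        return (T@np.append(d*r,1))[:3]
    D=T[:3,:3]@d;o=T[:3,3]
    return o+D*(z-o[2])/D[2]
def cloud(c):
    T=np.linalg.inv(c['world_to_cam'])
    v,u=np.mgrid[:480,:640]; r=c['range_z']
    P=np.stack([(u-c['cx'])/c['fx']*r,-(v-c['cy'])/c['fy']*r,-r,np.ones_like(r)],-1)
    P=P@T.T; P=P[...,:3]; P[r==0]=np.nan; return P
E
python3 - <<'E'
from h import *
s=robot.read_state(); print(s)
for n in ['scene','side','wrist']:
    c=snap(n,n+'0.png'); print(n,{k:v for k,v in c.items() if k not in('image','range_z')})
    for t in ['bottle0','scoop','cover','board','tub','tub_lid','matchbox','dish']:
        print(t,[(np.round(b['extent']).astype(int).tolist(),round(b['p'],2)) for b in robot.boxes_of(c,t)])
E
```

```text
pics
{'time_s': 0.0, 'joints': array([ 1.04553408,  0.42674853,  0.07384301,  1.6066385 , -0.03410458,
        1.11081469, -0.06710446]), 'joint_vel': array([-0.00088104,  0.00205187, -0.00042362,  0.00028404, -0.00015566,
        0.00056065,  0.00034771]), 'joint_efforts': array([ 5.74158676e-04, -9.49850249e+01,  3.76118883e+00, -4.63516259e+01,
        1.93699566e-02,  1.01218160e-02, -1.22985696e-06]), 'eef_pos': array([ 0.24754086, -0.62753245,  0.24758543]), 'tool_rot': array([-3.08503451e+00, -5.86486450e-01,  5.39771514e-04]), 'contact_force': array([ 0.29116597,  0.31743813, -0.30949818]), 'ft_torque': array([-0.03939066,  0.00207957,  0.03693915]), 'gripper_width': 0.08545277795916112}
scene {'fx': 442.60537267361104, 'fy': 442.60537267361104, 'cx': 312.74973553661556, 'cy': 237.3501462718666, 'world_to_cam': array([[-0.73212237,  0.68104651,  0.01313323,  0.3040307 ],
       [-0.50685395, -0.55754429,  0.65745223,  0.23449624],
       [ 0.45507791,  0.47467886,  0.75338176, -1.28275964],
       [ 0.        ,  0.        ,  0.        ,  1.        ]]), 'shot': 1}
bottle0 [([3
[... 1323 characters left out ...]
[282, 235, 300, 247], 0.8), ([202, 278, 252, 334], 0.36)]
dish [([329, 271, 347, 294], 0.78)]
wrist {'fx': 371.64829954431775, 'fy': 371.64829954431775, 'cx': 317.92301242907814, 'cy': 243.78369365774907, 'tool_from_camera': array([[ 9.69583455e-04,  9.66316503e-01,  2.57354767e-01,
         6.52319511e-02],
       [ 9.99999163e-01, -7.16594033e-04, -1.07682483e-03,
        -1.37222573e-04],
       [-8.56134716e-04,  2.57355596e-01, -9.66316389e-01,
        -1.25091244e-01],
       [ 0.00000000e+00,  0.00000000e+00,  0.00000000e+00,
         1.00000000e+00]]), 'shot': 3}
bottle0 []
scoop []
cover []
board [([0, 0, 54, 18], 0.59)]
tub [([172, 0, 203, 10], 0.49)]
tub_lid []
matchbox []
dish []
```

View pics/scene0.png

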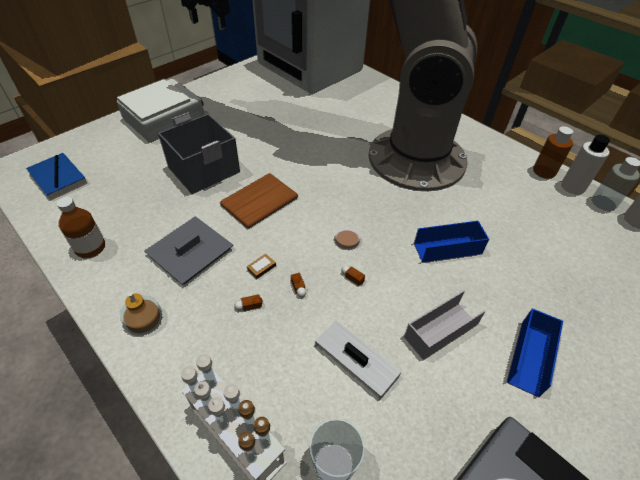

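View pics/side0.png

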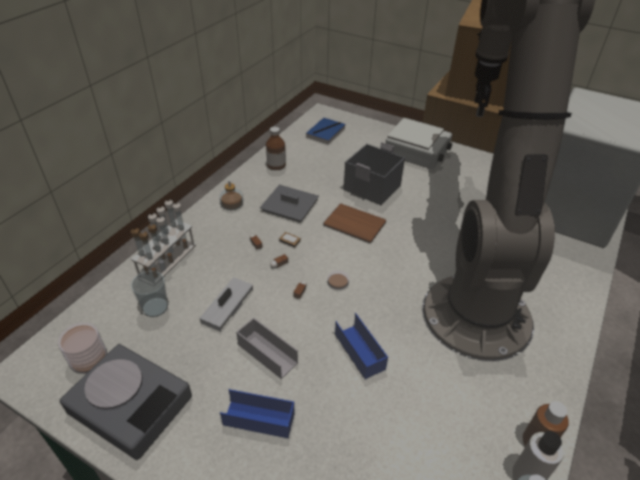

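View pics/wrist0.png

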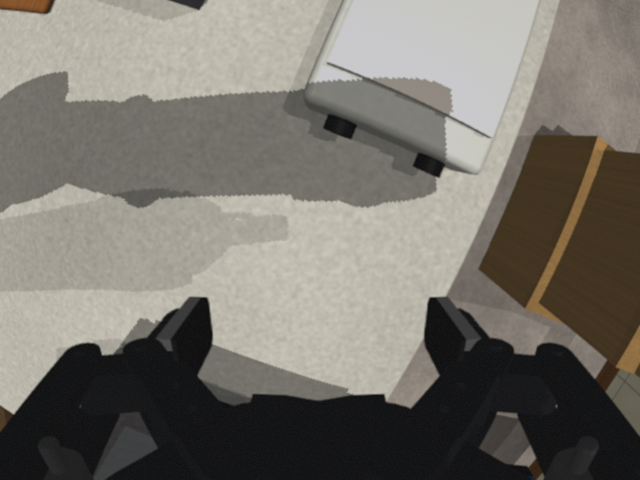

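Three bottles lie at about (249,303), (298,284) and (353,275). The grey open trough at (445,325) is the steel scoop. The two blue troughs at (450,240) and (536,352) are look-alikes. The cover is at (357,357), the lid at (189,250), the tub at (200,152) and the board at (259,200). Next I'll measure poses from the point clouds.

```bash
python3 - <<'E'
from h import *
c=robot.capture('scene'); P=cloud(c); s=robot.capture('side'); Q=cloud(s)
np.savez('c0.npz',P=P,Q=Q,im=c['image'],im2=s['image'])
print('valid',np.isfinite(P[...,0]).mean())
T=np.linalg.inv(c['world_to_cam'])
def foot(P,ext,zlo,zhi,name,pad=4):
    l,t,r,b=ext; A=P[t-pad:b+pad,l-pad:r+pad].reshape(-1,3); A=A[np.isfinite(A[:,0])]
    m=(A[:,2]>zlo)&(A[:,2]<zhi); A=A[m]
    if len(A)<5: print(name,'few',len(A));return
    rc=cv2.minAreaRect((A[:,:2]*1000).astype(np.float32))
    print(name,len(A),'c',np.round(rc[0],1),'sz',np.round(rc[1],1),'ang',round(rc[2],1),'zmed',np.round(np.percentile(A[:,2],[5,50,95])*1000,1))
foot(P,(343,267,366,284),.005,.06,'b(353)')
foot(P,(235,295,263,310),.005,.06,'b(249)')
foot(P,(290,272,306,298),.005,.06,'b(298)')
foot(P,(405,294,485,357),.040,.08,'scoop')
foot(P,(312,319,403,400),.012,.032,'cover')
foot(P,(312,319,403,400),.036,.07,'rib')
foot(P,(223,175,299,228),.009,.025,'board')
foot(P,(159,112,241,194),.105,.121,'tub')
foot(P,(145,216,233,284),.010,.03,'lid')
foot(P,(145,216,233,284),.034,.06,'bar')
foot(P,(247,255,276,279),.008,.06,'match')
foot(P,(333,227,361,252),.006,.06,'dish')
print('side')
foot(Q,(297,283,307,298),.005,.06,'b')
foot(Q,(268,257,289,267),.005,.06,'b')
foot(Q,(250,236,263,249),.005,.06,'b')
foot(Q,(238,320,297,379),.040,.08,'scoop')
foot(Q,(198,279,254,331),.012,.032,'cover')
foot(Q,(198,279,254,331),.036,.07,'rib')
foot(Q,(325,203,389,244),.009,.025,'board')
foot(Q,(342,143,405,206),.105,.121,'tub')
foot(Q,(258,183,319,222),.010,.03,'lid')
foot(Q,(258,183,319,222),.034,.06,'bar')
# overhead ortho image at z=0 from scene
def ortho(img,c,x0,x1,y0,y1,mm,z):
    xs=np.arange(x1,x0,-mm/1000); ys=np.arange(y1,y0,-mm/1000)
    X,Y=np.meshgrid(xs,ys,indexing='ij')
    p=np.stack([X,Y,np.full_like(X,z),np.ones_like(X)],-1)@c['world_to_cam'].T
    u=c['cx']+c['fx']*p[...,0]/-p[...,2]; v=c['cy']-c['fy']*p[...,1]/-p[...,2]
    return cv2.remap(img,u.astype(np.float32),v.astype(np.float32),cv2.INTER_LINEAR)
o=ortho(c['image'],c,.2,1.0,-.6,.5,1.5,0.0); print(o.shape); cv2.imwrite('pics/ortho.png',o)
big=cv2.resize(c['image'][255:410,225:500],None,fx=2.8,fy=2.8,interpolation=cv2.INTER_CUBIC); cv2.imwrite('pics/crop.png',big)
E
```

```text
valid 0.9961458333333333
b(353) 260 c [451.9 169.7] sz [25.  57.5] ang 2.6 zmed [ 7.  17.5 20.8]
b(249) 302 c [670.2  71.5] sz [25.  57.8] ang 61.9 zmed [ 7.5 17.9 20.8]
b(298) 246 c [561.3 110. ] sz [55.3 22.1] ang 66.1 zmed [ 9.1 17.7 20.9]
scoop 551 c [414.4 385.8] sz [ 61.4 152.8] ang 79.3 zmed [40.8 49.3 53.1]
cover 2441 c [555.  310.1] sz [140.1 162.6] ang 4.5 zmed [18.  20.4 23. ]
rib 192 c [597.5 313.8] sz [13.4 49.4] ang 4.4 zmed [37.6 43.8 45.9]
board 2012 c [ 454.5 -201.6] sz [198.6 169.5] ang 89.3 zmed [ 9.6 11.8 14.4]
tub 614 c [ 489.9 -367.9] sz [169.  151.6] ang 85.0 zmed [105.6 110.4 118.7]
lid 2883 c [ 641.9 -142.9] sz [230.1 144.2] ang 6.2 zmed [12.8 15.2 18.2]
bar 168 c [ 680.5 -137.2] sz [60.5 18.6] ang 9.5 zmed [34.7 40.3 42.8]
match 339 c [587.   10.5] sz [57.2 38. ] ang 0.8 zmed [ 9.4 12.1 14.5]
dish 431 c [380.5  82.9] sz [62.9 57.7] ang 44.7 zmed [ 9.2 12.7 15.2]
side
b 148 c [446.5 173.6] sz [22. 57.] ang 8.4 zmed [ 7.1 17.8 22.7]
b 148 c [556.4 113. ] sz [57.9 26.4] ang 68.5 zmed [ 7.  17.2 22.5]
b 116 c [664.7  75.9] sz [22.5 59.6] ang 63.1 zmed [ 8.2 17.6 22.1]
scoop 446 c [411.1 389. ] sz [ 63.6 152.8] ang 79.1 zmed [40.8 48.6 53.8]
cover 1154 c [544.5 311.5] sz [155.9 167. ] ang 4.7 zmed [15.6 20.6 25.5]
rib 214 c [538.8 347.9] sz [ 60.4 155.8] ang 65.7 zmed [37.  44.3 52.4]
board 1188 c [ 448.  -203.5] sz [169.7 210. ] ang 0.4 zmed [ 9.4 12.3 16.3]
tub 381 c [ 484.1 -365.7] sz [172.1 155.3] ang 86.0 zmed [105.8 110.2 118.7]
lid 1116 c [ 676.7 -136.3] sz [153.9 146.7] ang 7.0 zmed [11.4 15.3 20.8]
bar 73 c [ 676.5 -134.6] sz [60.3 20.6] ang 7.5 zmed [35.2 39.7 44.5]
(534, 734, 3)
```

View pics/ortho.png

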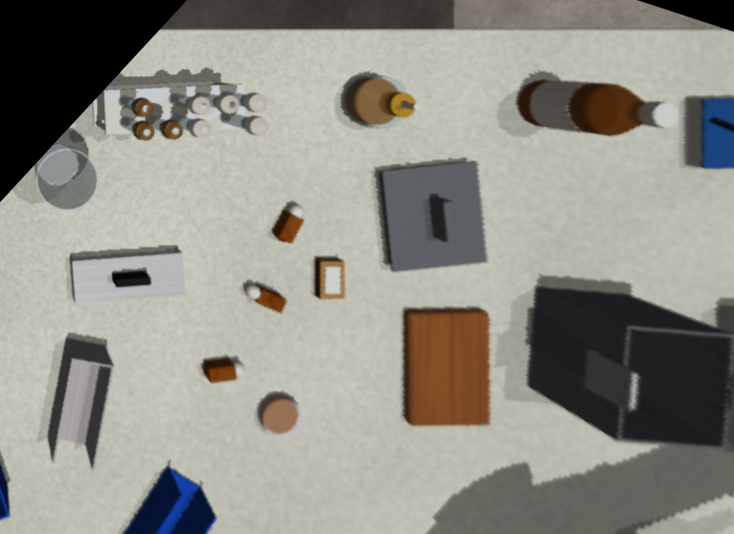

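View pics/crop.png

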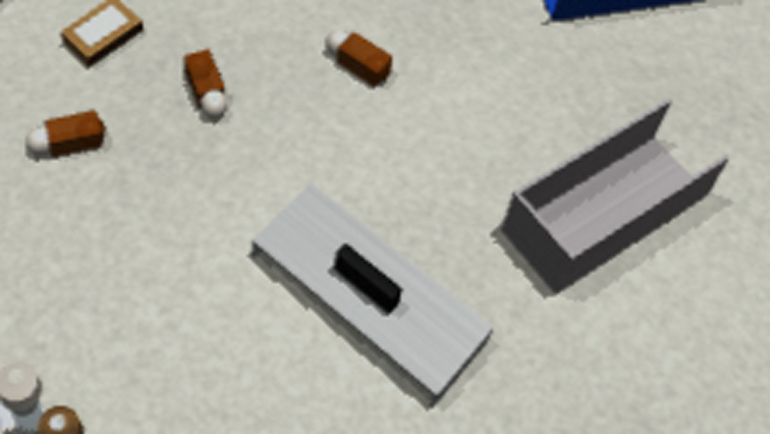

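```bash
python3 - <<'E'
from h import *
d=np.load('c0.npz')
def sel(A,cx,cy,r,zl,zh):
    A=A.reshape(-1,3); A=A[np.isfinite(A[:,0])]
    return A[(np.hypot(A[:,0]-cx,A[:,1]-cy)<r)&(A[:,2]>zl)&(A[:,2]<zh)]
for k in 'PQ':
    print(k)
    for n,cx,cy,r,zl,zh in [('scoop',.413,.387,.1,.035,.06),('cover',.593,.313,.1,.014,.030),('rib',.593,.313,.06,.034,.06),('board',.445,-.155,.12,.009,.03),('lid',.676,-.136,.12,.012,.03),('bar',.676,-.136,.06,.032,.06),('tub',.48,-.365,.13,.108,.121),('clips',.48,-.365,.14,.124,.145)]:
        A=sel(d[k],cx,cy,r,zl,zh)
        if len(A)<5: print(n,len(A)); continue
        # trim outliers
        rc=cv2.minAreaRect((A[:,:2]*1000).astype(np.float32))
        print(n,len(A),np.round(rc[0],1),np.round(rc[1],1),round(rc[2],1),'z',np.round(np.percentile(A[:,2],[5,50,95])*1000,1))
E
```

```text
P
scoop 687 [414.4 385.8] [ 61.4 152.8] 79.3 z [36.2 47.3 52.9]
cover 2412 [592.4 313. ] [ 64.7 162.6] 4.3 z [18.1 20.4 22.9]
rib 206 [597.5 313.8] [13.4 49.4] 4.4 z [35.6 43.6 45.9]
board 1959 [ 455.2 -163.5] [170.7 120.6] 0.3 z [ 9.5 11.7 14.1]
lid 2827 [ 681.2 -138.3] [150.8 143.8] 6.1 z [13.  15.2 18.2]
bar 184 [ 680.7 -137.1] [61.  18.6] 9.5 z [33.1 40.  42.8]
tub 451 [ 489.9 -367. ] [167.3 151.6] 85.0 z [108.5 111.3 119.3]
clips 140 [ 490.2 -369.3] [169.  50.] 85.5 z [124.6 128.2 131.5]
Q
scoop 572 [411.1 389. ] [ 63.6 152.8] 79.1 z [36.2 46.6 53.5]
cover 1057 [589.2 315.2] [ 66.3 167. ] 4.7 z [16.3 20.6 24.5]
rib 102 [592.  317.1] [13.7 52.2] 3.6 z [35.1 43.3 47.8]
board 1154 [ 447.8 -159.6] [171.3 121.4] 1.5 z [ 9.4 12.2 16.1]
lid 1015 [ 676.4 -134.8] [153.5 145. ] 6.2 z [12.5 15.6 21.3]
bar 83 [ 676.5 -134.6] [60.3 20.6] 7.5 z [32.8 39.1 44.4]
tub 283 [ 483.9 -365.8] [172.4 154.3] 85.4 z [108.4 111.6 119.2]
clips 85 [ 485.7 -366. ] [171.   50.9] 87.0 z [124.3 128.2 132.2]
```

```bash
cat >> h.py <<'E'
def tool():
    s=robot.read_state(); return s, np.array(s['eef_pos']), R.from_rotvec(s['tool_rot'])
def plan(x,y,z,yaw=None,label=''):
    """shift (cm) in tool axes and turn to reach TCP x,y,z with tool x-axis at yaw deg (mod 180)"""
    s,p,r=tool(); M=r.as_matrix()
    d=M.T@(np.array([x,y,z])-p)*100
    psi=np.degrees(np.arctan2(M[1,0],M[0,0])); t=0
    if yaw is not None:
        t=-(yaw-psi); t=(t+90)%180-90
    print(label,'shift',np.round(d,2),'turn',round(np.radians(t),3),'| now',np.round(p,4),'yaw',round(psi,1),'tilt',round(np.degrees(np.arccos(-M[2,2])),2),'j7',round(s['joints'][6],2),'w',round(s['gripper_width'],4),'t',round(s['time_s'],2))
def wcloud(c,p,r):
    """wrist depth -> world (range along optical axis, equidistant fisheye)"""
    v,u=np.mgrid[:480,:640]; dx=(u-c['cx'])/c['fx']; dy=(v-c['cy'])/c['fy']; th=np.hypot(dx,dy)+1e-9
    k=np.tan(np.minimum(th,1.4))/th; g=c['range_z']
    C=np.stack([dx*k*g,-dy*k*g,-g,np.ones_like(g)],-1)@c['tool_from_camera'].T
    W=C[...,:3]@r.as_matrix().T+p; W[g==0]=np.nan; return W
def rect(A):
    rc=cv2.minAreaRect((A[:,:2]*1000).astype(np.float32)); return np.round(rc[0],1),np.round(rc[1],1),round(rc[2],1)
def near(A,cx,cy,r,zl,zh):
    A=A.reshape(-1,3); A=A[np.isfinite(A[:,0])]
    return A[(np.hypot(A[:,0]-cx,A[:,1]-cy)<r)&(A[:,2]>zl)&(A[:,2]<zh)]
E
python3 - <<'E'
from h import *
# bottle 353: centre avg (449,172); long axis ~5+90 =95deg -> tool x along it
plan(.449,.172,.25,95,'b353')
plan(.413,.387,.25,-10.7,'scoop')
plan(.59,.314,.3,94.4,'cover')
E
```

```text
b353 shift [ 48.08 -67.02  -0.16] turn -1.282 | now [ 0.2477 -0.6279  0.2483] yaw 21.5 tilt 0.0 j7 -0.07 w 0.0857 t 1.45
scoop shift [ 52.62 -88.34  -0.16] turn 0.562 | now [ 0.2477 -0.6279  0.2483] yaw 21.5 tilt 0.0 j7 -0.07 w 0.0857 t 1.45
cover shift [ 66.4  -75.06  -5.16] turn -1.272 | now [ 0.2477 -0.6279  0.2483] yaw 21.5 tilt 0.0 j7 -0.07 w 0.0857 t 1.45
```

```bash
python3 - <<'E'
from h import *
plan(.60,-.2,.33,60,'wp')
E
```

```text
wp shift [ 48.47 -26.88  -8.17] turn -0.671 | now [ 0.2477 -0.6279  0.2483] yaw 21.5 tilt 0.0 j7 -0.07 w 0.0857 t 1.45
```

Emit:
arm_command --pt "5 -2.5 -2 -0.1" --pt "10 -5.5 -4 -0.2" --pt "15 -8.5 -6 -0.3" --pt "20 -11 -8 -0.4" --pt "25 -14 -8 -0.5" --pt "30 -16.5 -8 -0.6" --pt "35 -19.5 -8 -0.67" --pt "40 -22 -8 -0.67" --pt "45 -25 -8 -0.67" --pt "48.5 -27 -8 -0.67" --pt "48.5 -27 -8 -0.67"

```text
time_s: 2.82
eef_pos: [0.6015, -0.1951, 0.3281]
tool_rot: [-2.717, -1.575, -0.002]
contact_force: [-0.5, -0.6, -0.7]
gripper_width: 0.0852
```

```bash
python3 - <<'E'
from h import *
plan(.45,.17,.25,95,'b353')
E
```

```text
b353 shift [ 24.15 -31.28   7.86] turn -0.607 | now [ 0.6015 -0.1951  0.3281] yaw 60.2 tilt 0.08 j7 -0.39 w 0.0852 t 2.83
```

Emit:
arm_command --pt "4 -5 1.5 -0.1" --pt "8 -10 3 -0.2" --pt "12 -15.5 4 -0.3" --pt "16 -21 5 -0.4" --pt "20 -26 6 -0.5" --pt "24 -31 7.5 -0.6" --pt "24 -31.3 7.8 -0.6" --pt "24 -31.3 7.8 -0.6"

```text
time_s: 3.82
eef_pos: [0.4484, 0.1666, 0.2501]
tool_rot: [-2.134, -2.306, 0.001]
contact_force: [-0.6, -1.0, 1.0]
gripper_width: 0.0851
```

```bash
cat > wl.py <<'E'
from h import *
import sys
def look(f):
    s,p,r=tool(); c=snap('wrist',f); return c,p,r,wcloud(c,p,r)
E
python3 - <<'E'
from wl import *
c,p,r,W=look('w1.png'); print(np.round(p,4))
print('bench z',np.round(np.nanpercentile(W[:200,100:540,2],[5,50,95])*1000,1))
for (x,y) in [(.449,.172),(.558,.111),(.667,.074)]:
    A=near(W,x,y,.05,.008,.05); print(len(A)); 
    if len(A)>8: print(rect(A), np.round(np.percentile(A[:,2],[50,95]),4)); T=A[A[:,2]>.017]; print(' top',rect(T))
plan(.45,.17,.1,95)
E
```

```text
[0.4484 0.1666 0.2501]
bench z [-1.8 -0.3 24.1]
1252
(array([448.5, 169.6]), array([22.7, 59.4]), 6.7) [0.0211 0.0226]
 top (array([448.5, 169.5]), array([22.7, 56.7]), 6.7)
1141
(array([556.8, 109.3]), array([59.1, 22.7]), 66.0) [0.0209 0.0225]
 top (array([556.6, 108.9]), array([55.6, 22.7]), 66.0)
744
(array([664.7,  73.5]), array([22.6, 56. ]), 61.2) [0.0212 0.0227]
 top (array([665.5,  72.9]), array([22.4, 54. ]), 61.5)
 shift [ 0.46  0.11 15.04] turn -0.012 | now [0.4492 0.1654 0.2504] yaw 94.3 tilt 0.02 j7 -0.51 w 0.0853 t 3.88
```

View pics/w1.png

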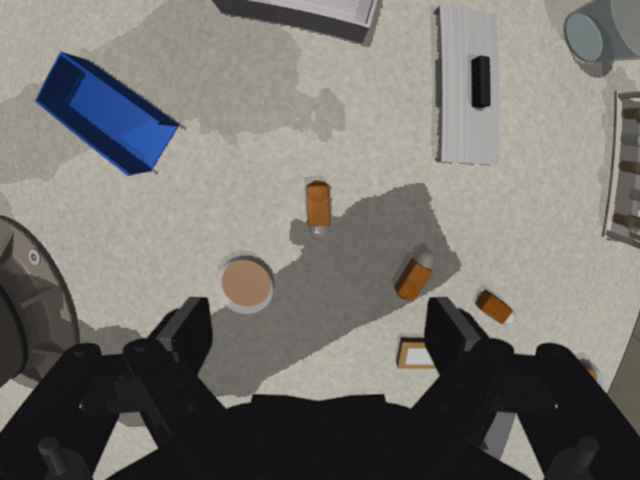

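```bash
python3 - <<'E'
from h import *
plan(.448,.172,.10,96.7)
plan(.448,.172,.023,96.7)
E
```

```text
shift [ 0.67 -0.07 15.04] turn -0.042 | now [0.4492 0.1654 0.2504] yaw 94.3 tilt 0.02 j7 -0.51 w 0.0853 t 3.88
 shift [ 0.68 -0.07 22.74] turn -0.042 | now [0.4492 0.1654 0.2504] yaw 94.3 tilt 0.02 j7 -0.51 w 0.0853 t 3.88
```

Emit:
arm_command --pt "0.7 -0.1 5 -0.04" --pt "0.7 -0.1 10 -0.04" --pt "0.7 -0.1 15 -0.04" --pt "0.7 -0.1 18 -0.04" --pt "0.7 -0.1 21 -0.04" --pt "0.7 -0.1 22.7 -0.04" --pt "0.7 -0.1 22.7 -0.04" --pt "0.7 -0.1 22.7 -0.04" --grip 4.5 --squeeze 40

```text
time_s: 4.88
eef_pos: [0.4485, 0.1727, 0.0243]
tool_rot: [2.09, 2.344, 0.002]
contact_force: [-0.7, -0.5, 0.6]
gripper_width: 0.0449
```

Emit:
arm_command --pt "0 0 0 0" --pt "0 0 0 0" --pt "0 0 0 0" --pt "0 0 0 0" --pt "0 0 0 0" --pt "0 0 0 0" --grip 1.0

```text
time_s: 5.62
eef_pos: [0.4484, 0.1728, 0.0244]
tool_rot: [2.09, 2.344, 0.002]
contact_force: [-2.0, -1.8, 11.6]
gripper_width: 0.0211
```

Emit:
arm_command --pt "0 0 -2 0" --pt "0 0 -6 0" --pt "0 0 -11 0" --pt "0 0 -16 0" --pt "0 0 -16 0"

```text
time_s: 6.25
eef_pos: [0.4495, 0.1734, 0.1873]
tool_rot: [2.088, 2.342, 0.009]
contact_force: [-0.6, 0.5, -1.1]
gripper_width: 0.021
```

```bash
python3 - <<'E'
from wl import *
c,p,r,W=look('w2.png')
plan(.413,.387,.20,-10.7)
A=near(W,.413,.387,.11,.040,.06); print(len(A), len(A) and rect(A))
E
```

```text
shift [21.69 -1.09 -1.48] turn -1.27 | now [0.4486 0.1728 0.1853] yaw 96.6 tilt 0.23 j7 -0.56 w 0.0211 t 6.3
542 (array([457.5, 353.3]), array([15.5, 47.3]), 82.5)
```

View pics/w2.png

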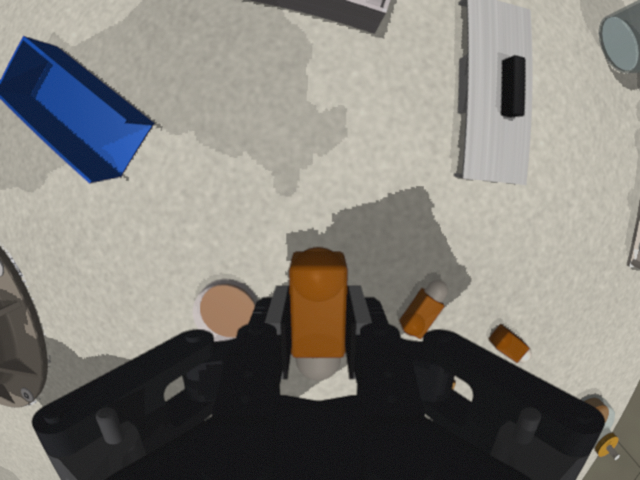

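Emit:
arm_command --pt "3.5 0 -1 -0.18" --pt "7 0 -2 -0.36" --pt "10.5 0 -4 -0.54" --pt "14 -0.5 -6 -0.72" --pt "17 -1 -6 -0.9" --pt "20 -1 -6 -1.08" --pt "21.7 -1 -6 -1.27" --pt "21.7 -1 -6 -1.27" --pt "21.7 -1 -6 -1.27"

```text
time_s: 7.42
eef_pos: [0.4129, 0.3863, 0.2426]
tool_rot: [-0.297, -3.127, 0.002]
contact_force: [-0.3, -0.8, -1.1]
gripper_width: 0.0212
```

```bash
python3 - <<'E'
from wl import *
c,p,r,W=look('w3.png')
plan(.413,.387,.20,-10.7)
A=near(W,.413,.387,.11,.046,.06); print(len(A), len(A) and rect(A), np.percentile(A[:,2],[50,95]))
E
```

```text
shift [0.02 0.08 4.28] turn -0.003 | now [0.4131 0.3862 0.2428] yaw 169.1 tilt 0.06 j7 0.21 w 0.0207 t 7.47
1254 (array([404.2, 387.8]), array([ 60.3, 135.2]), 79.5) [0.05331145 0.05464342]
```

View pics/w3.png

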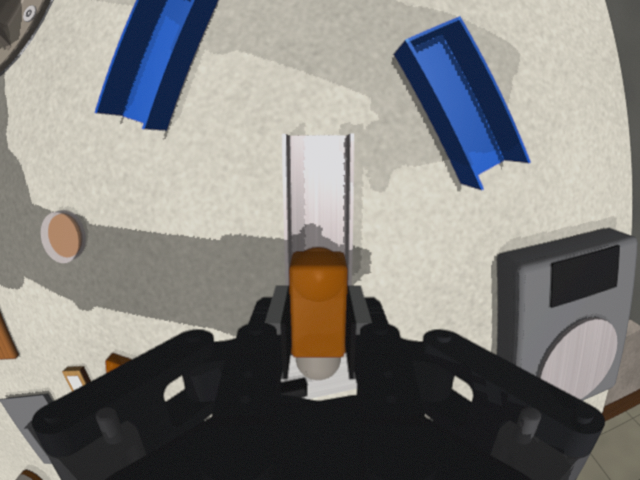

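```bash
python3 - <<'E'
from wl import *
plan(.4469,.3798,.10,-10.5)
plan(.4469,.3798,.052,-10.5)
E
```

```text
shift [-3.45  0.03 14.28] turn -0.006 | now [0.4131 0.3862 0.2428] yaw 169.1 tilt 0.06 j7 0.21 w 0.0207 t 7.47
 shift [-3.45  0.03 19.08] turn -0.006 | now [0.4131 0.3862 0.2428] yaw 169.1 tilt 0.06 j7 0.21 w 0.0207 t 7.47
```

Emit:
arm_command --pt "-3.4 0 5 -0.006" --pt "-3.4 0 10 -0.006" --pt "-3.4 0 13 -0.006" --pt "-3.4 0 15 -0.006" --pt "-3.4 0 17 -0.006" --pt "-3.4 0 19 -0.006" --pt "-3.4 0 19 -0.006" --pt "-3.4 0 19 -0.006"

```text
time_s: 8.48
eef_pos: [0.4465, 0.3813, 0.0539]
tool_rot: [0.282, 3.128, 0.001]
contact_force: [0.7, -0.2, 0.2]
gripper_width: 0.0213
```

Emit:
arm_command --pt "0 0 0 0" --pt "0 0 0 0" --pt "0 0 0 0" --pt "0 0 0 0" --grip 2.9

```text
time_s: 8.98
eef_pos: [0.4466, 0.3811, 0.0539]
tool_rot: [0.282, 3.128, 0.001]
contact_force: [-0.0, -0.8, 7.2]
gripper_width: 0.0281
```

Emit:
arm_command --pt "0 0 -2 0" --pt "0 0 -4 0" --pt "0 0 -8 0" --pt "0 0 -14 0" --pt "0 0 -20 0" --pt "0 0 -20 0"

```text
time_s: 9.72
eef_pos: [0.4471, 0.3827, 0.2591]
tool_rot: [0.281, 3.123, 0.008]
contact_force: [0.5, -0.8, -4.1]
gripper_width: 0.0282
```

```bash
python3 - <<'E'
from wl import *
c,p,r,W=look('w4.png')
plan(.5567,.109,.25,156)
E
```

```text
shift [-15.69 -24.83   0.61] turn 0.239 | now [0.4467 0.3814 0.2562] yaw 169.7 tilt 0.25 j7 0.26 w 0.028 t 9.78
```

View pics/w4.png

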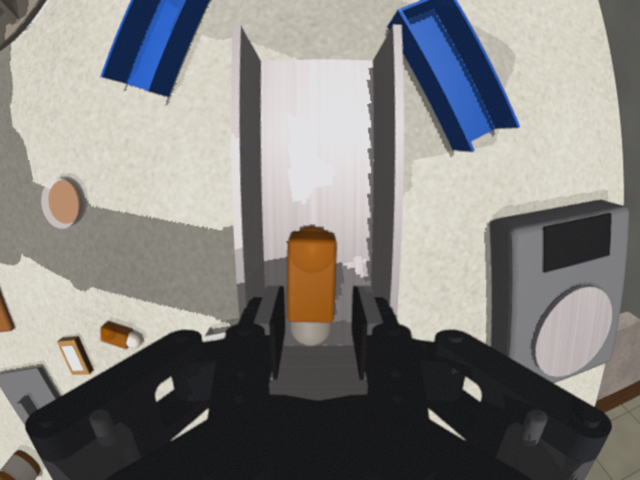

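Emit:
arm_command --pt "0 0 5 0" --pt "0 0 10 0" --pt "0 0 14 0" --pt "0 0 17 0" --pt "0 0 18.5 0" --pt "0 0 19.5 0" --pt "0 0 20 0" --pt "0 0 20 0"

```text
time_s: 10.78
eef_pos: [0.4466, 0.3812, 0.0542]
tool_rot: [0.282, 3.128, 0.001]
contact_force: [0.3, -0.2, -2.4]
gripper_width: 0.0279
```

Emit:
arm_command --pt "0 0 0 0" --pt "0 0 0 0" --pt "0 0 0 0" --pt "0 0 0 0" --grip 2.4

```text
time_s: 11.28
eef_pos: [0.4464, 0.3809, 0.0535]
tool_rot: [0.282, 3.129, 0.0]
contact_force: [0.3, 0.1, 0.1]
gripper_width: 0.024
```

Emit:
arm_command --pt "0 0 -2 0" --pt "0 0 -4 0" --pt "0 0 -8 0" --pt "0 0 -14 0" --pt "0 0 -20 0" --pt "0 0 -20 0"

```text
time_s: 12.02
eef_pos: [0.4472, 0.3827, 0.2595]
tool_rot: [0.281, 3.123, 0.008]
contact_force: [-0.4, -0.6, -0.7]
gripper_width: 0.0236
```

```bash
python3 - <<'E'
from wl import *
c,p,r,W=look('w5.png')
plan(.5567,.109,.25,156)
A=near(W,.413,.387,.11,.046,.06); print(len(A), len(A) and rect(A), np.percentile(A[:,2],[50,95]))
B=near(W,.446,.38,.06,.008,.033); 
E
```

```text
shift [-15.69 -24.86   0.67] turn 0.239 | now [0.4468 0.3816 0.2569] yaw 169.7 tilt 0.28 j7 0.26 w 0.024 t 12.07
1570 (array([412., 387.]), array([ 60.2, 150.3]), 79.9) [0.05330782 0.05464863]
```

View pics/w5.png

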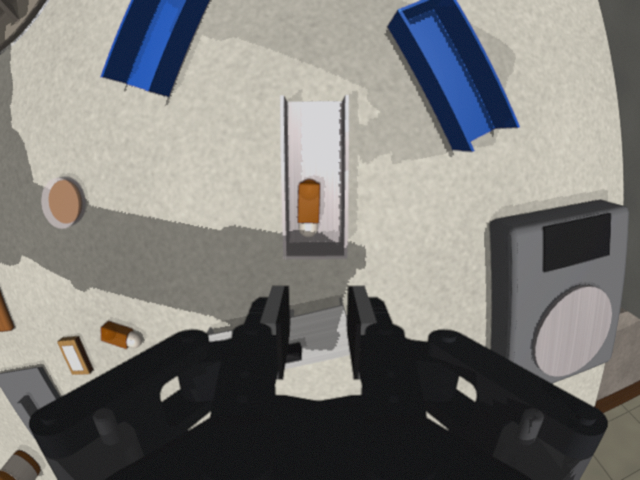

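```bash
python3 - <<'E'
from wl import *
plan(.5555,.1064,.25,66)
E
```

```text
shift [-15.62 -25.13   0.67] turn -1.332 | now [0.4468 0.3816 0.2569] yaw 169.7 tilt 0.28 j7 0.26 w 0.024 t 12.07
```

Emit:
arm_command --pt "-1.5 -2.5 0 0.18" --pt "-3 -5 0 0.36" --pt "-4.5 -7.5 0 0.54" --pt "-6 -10 0 0.72" --pt "-7.5 -12.5 0 0.9" --pt "-9 -15 0 1.08" --pt "-11 -18 0 1.26" --pt "-13 -21.5 0 1.44" --pt "-15.6 -25.1 0 1.62" --pt "-15.6 -25.1 0.7 1.81" --pt "-15.6 -25.1 0.7 1.81" --pt "-15.6 -25.1 0.7 1.81" --grip 4.5

```text
time_s: 13.58
eef_pos: [0.5545, 0.1068, 0.2465]
tool_rot: [-2.63, -1.718, 0.0]
contact_force: [-0.2, -0.3, 0.2]
gripper_width: 0.0449
```

```bash
python3 - <<'E'
from wl import *
c,p,r,W=look('w6.png')
for (x,y) in [(.5567,.109),(.6647,.0735)]:
    A=near(W,x,y,.05,.008,.05); print(len(A), len(A)and rect(A))
plan(.5555,.1064,.025,66)
E
```

```text
1268 (array([557.4, 108.8]), array([58.7, 22.2]), 66.3)
1150 (array([666. ,  72.6]), array([22.6, 57.8]), 62.7)
 shift [-0.    0.09 22.16] turn 0.005 | now [0.5546 0.1067 0.2466] yaw 66.3 tilt 0.02 j7 -0.86 w 0.045 t 13.62
```

View pics/w6.png

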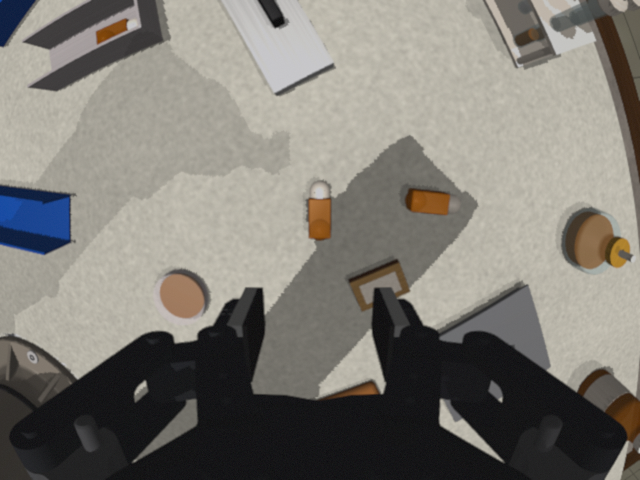

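Emit:
arm_command --pt "0 0.15 5 0" --pt "0 0.15 10 0" --pt "0 0.15 15 0" --pt "0 0.15 18 0" --pt "0 0.15 20.5 0" --pt "0 0.15 22.1 0" --pt "0 0.15 22.1 0" --pt "0 0.15 22.1 0"

```text
time_s: 14.62
eef_pos: [0.5569, 0.1057, 0.0263]
tool_rot: [2.634, 1.711, 0.002]
contact_force: [0.0, -0.6, -0.5]
gripper_width: 0.0453
```

Emit:
arm_command --pt "0 0 0 0" --pt "0 0 0 0" --pt "0 0 0 0" --pt "0 0 0 0" --pt "0 0 0 0" --pt "0 0 0 0" --grip 1.0

```text
time_s: 15.38
eef_pos: [0.5568, 0.1055, 0.0264]
tool_rot: [2.634, 1.71, 0.002]
contact_force: [-1.1, -0.6, 8.1]
gripper_width: 0.021
```

Emit:
arm_command --pt "0 0 -2 0" --pt "0 0 -6 0" --pt "0 0 -11 0" --pt "0 0 -17 0" --pt "0 0 -21 0" --pt "0 0 -21 0" --pt "0 0 -21 0"

```text
time_s: 16.25
eef_pos: [0.5559, 0.1052, 0.2357]
tool_rot: [2.635, 1.711, 0.0]
contact_force: [-0.1, -1.1, -1.1]
gripper_width: 0.0211
```

```bash
python3 - <<'E'
from wl import *
a=np.radians(-10.1); C=np.array([.412,.387]); 
print(C+np.array([np.cos(a),np.sin(a)])*-.025)
x,y=C+np.array([np.cos(a),np.sin(a)])*-.025
plan(x,y,.25,-10.1)
E
```

```text
[0.38738742 0.39138417]
 shift [ 19.28 -27.04  -1.44] turn 1.328 | now [0.5559 0.1052 0.2357] yaw 66.0 tilt 0.02 j7 -0.87 w 0.0211 t 16.25
```

Emit:
arm_command --pt "2 -2.7 0 -0.18" --pt "4 -5.4 -1 -0.36" --pt "6 -8.1 -1 -0.54" --pt "8 -11 -1 -0.72" --pt "10 -14 -1.4 -0.9" --pt "12 -17 -1.4 -1.08" --pt "14 -20 -1.4 -1.26" --pt "16.5 -23.5 -1.4 -1.44" --pt "19.3 -27 -1.4 -1.62" --pt "19.3 -27 -1.4 -1.81" --pt "19.3 -27 -1.4 -1.81" --pt "19.3 -27 -1.4 -1.81"

```text
time_s: 17.75
eef_pos: [0.3884, 0.3908, 0.2487]
tool_rot: [-0.29, -3.127, 0.001]
contact_force: [0.6, 0.1, -0.5]
gripper_width: 0.0208
```

```bash
python3 - <<'E'
from wl import *
c,p,r,W=look('w7.png')
plan(.3874,.3914,.053,-10.1)
A=near(W,.413,.387,.11,.046,.06); print(len(A), len(A) and rect(A), np.percentile(A[:,2],[50,95]))
E
```

```text
shift [ 0.11  0.05 19.6 ] turn -0.008 | now [0.3885 0.3909 0.249 ] yaw 169.4 tilt 0.04 j7 0.18 w 0.021 t 17.8
1066 (array([392.4, 390.7]), array([ 60.4, 111.1]), 80.1) [0.05327749 0.05444043]
```

View pics/w7.png

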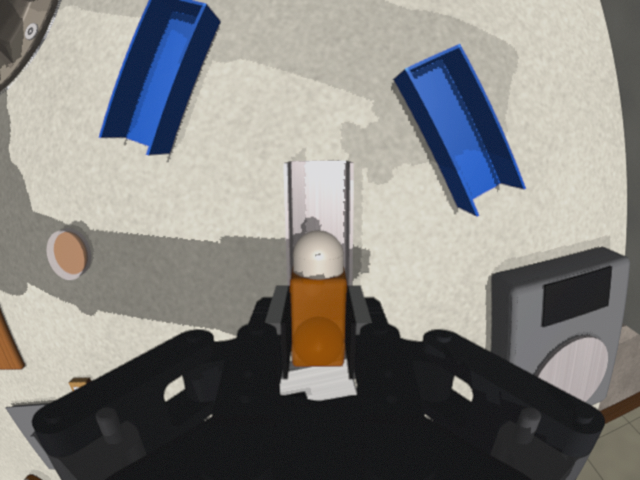

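Emit:
arm_command --pt "0.1 0 5 0" --pt "0.1 0 10 0" --pt "0.1 0 13 0" --pt "0.1 0 15.5 0" --pt "0.1 0 17.5 0" --pt "0.1 0 19.7 0" --pt "0.1 0 19.7 0" --pt "0.1 0 19.7 0"

```text
time_s: 18.8
eef_pos: [0.3874, 0.3921, 0.0529]
tool_rot: [0.282, 3.129, 0.001]
contact_force: [0.4, 0.3, 0.1]
gripper_width: 0.0208
```

Emit:
arm_command --pt "0 0 0 0" --pt "0 0 0 0" --pt "0 0 0 0" --pt "0 0 0 0" --grip 2.5

```text
time_s: 19.3
eef_pos: [0.3873, 0.3918, 0.0525]
tool_rot: [0.282, 3.129, 0.0]
contact_force: [0.4, -0.1, -0.3]
gripper_width: 0.025
```

Emit:
arm_command --pt "0 0 -1 0" --pt "0 0 -3 0" --pt "0 0 -8 0" --pt "0 0 -14 0" --pt "0 0 -20 0" --pt "0 0 -20 0" --pt "0 0 -20 0"

```text
time_s: 20.18
eef_pos: [0.3871, 0.3914, 0.253]
tool_rot: [0.282, 3.128, 0.0]
contact_force: [-0.4, -0.6, -1.2]
gripper_width: 0.0248
```

```bash
python3 - <<'E'
from wl import *
c,p,r,W=look('w8.png')
A=near(W,.413,.387,.11,.046,.06); print(len(A), len(A) and rect(A), np.percentile(A[:,2],[50,95]))
# third bottle: centre (666,72.6), long 152.7; cap side per ortho +x
s=snap('scene','s8.png'); Q=cloud(s); A=near(Q,.667,.073,.06,.006,.05); print(len(A),rect(A))
plan(.666,.0726,.25,152.7)
E
```

```text
1497 (array([411.5, 387.3]), array([ 60.6, 149.9]), 80.0) [0.05325597 0.05469923]
283 (array([692.8,  54. ]), array([24.9, 54.7]), 58.1)
 shift [-33.16 -26.36   0.18] turn 0.297 | now [0.3868 0.3912 0.2518] yaw 169.7 tilt 0.07 j7 0.18 w 0.0252 t 20.27
```

View pics/w8.png

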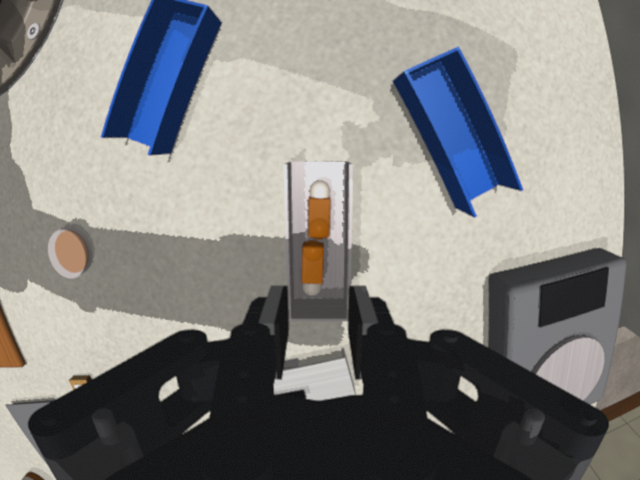

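Emit:
arm_command --pt "-5 -4 0 0.1" --pt "-10 -8 0 0.2" --pt "-15 -12 0 0.3" --pt "-20 -16 0 0.36" --pt "-25 -20 0 0.36" --pt "-30 -24 0 0.36" --pt "-35 -28 0 0.36" --pt "-35.5 -28.5 0 0.36" --pt "-35.5 -28.5 0 0.36" --grip 4.5

```text
time_s: 21.4
eef_pos: [0.6853, 0.0472, 0.2508]
tool_rot: [-0.839, -3.025, 0.0]
contact_force: [-0.6, 0.7, -0.5]
gripper_width: 0.0448
```

```bash
python3 - <<'E'
from wl import *
c,p,r,W=look('w9.png')
A=near(W,.69,.055,.06,.008,.05); print(len(A), len(A)and rect(A))
plan(.69,.055,.025,148)
E
```

```text
1180 (array([691.2,  52.3]), array([20.6, 58.5]), 59.2)
 shift [-0.19  0.8  22.63] turn 0.019 | now [0.6847 0.0489 0.2513] yaw 149.1 tilt 0.12 j7 0.58 w 0.0454 t 21.45
```

View pics/w9.png

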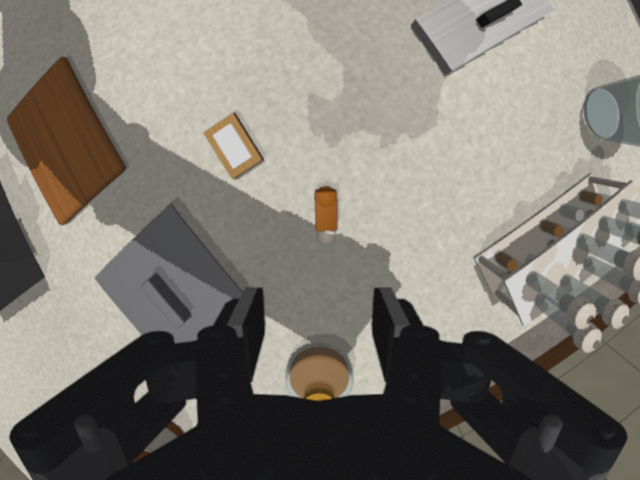

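```bash
python3 - <<'E'
from wl import *
plan(.6886,.0538,.025,149.2)
E
```

```text
shift [-0.13  0.63 22.63] turn -0.001 | now [0.6847 0.0489 0.2513] yaw 149.1 tilt 0.12 j7 0.58 w 0.0454 t 21.45
```

```bash
python3 - <<'E'
from wl import *
for i in range(3):
    plan(.6886,.0538,.025,149.2); c,p,r,W=look('w10.png')
    A=near(W,.69,.055,.06,.008,.05); print(len(A), len(A)and rect(A))
E
```

```text
shift [-0.13  0.63 22.63] turn -0.001 | now [0.6847 0.0489 0.2513] yaw 149.1 tilt 0.12 j7 0.58 w 0.0454 t 21.45
1184 (array([691.3,  52.2]), array([21.3, 59.5]), 59.9)
 shift [-0.18  0.57 22.68] turn -0.0 | now [0.6844 0.0497 0.2518] yaw 149.2 tilt 0.09 j7 0.58 w 0.0452 t 21.5
1173 (array([691.3,  52.1]), array([20.7, 58.8]), 59.4)
 shift [-0.18  0.54 22.72] turn 0.0 | now [0.6844 0.0499 0.2522] yaw 149.2 tilt 0.05 j7 0.58 w 0.045 t 21.55
1178 (array([691.5,  52.4]), array([20.7, 59.1]), 59.4)
```

Emit:
arm_command --pt "-0.2 0.5 5 0" --pt "-0.2 0.5 10 0" --pt "-0.2 0.5 15 0" --pt "-0.2 0.5 18 0" --pt "-0.2 0.5 20.5 0" --pt "-0.2 0.5 22.6 0" --pt "-0.2 0.5 22.6 0" --pt "-0.2 0.5 22.6 0"

```text
time_s: 22.6
eef_pos: [0.6904, 0.0514, 0.0274]
tool_rot: [0.837, 3.027, 0.001]
contact_force: [-0.4, -0.0, 0.9]
gripper_width: 0.0449
```

Emit:
arm_command --pt "0 0 0 0" --pt "0 0 0 0" --pt "0 0 0 0" --pt "0 0 0 0" --pt "0 0 0 0" --pt "0 0 0 0" --grip 1.0

```text
time_s: 23.35
eef_pos: [0.6904, 0.0512, 0.0276]
tool_rot: [0.838, 3.026, 0.001]
contact_force: [-1.4, 0.1, 6.3]
gripper_width: 0.0211
```

Emit:
arm_command --pt "0 0 -2 0" --pt "0 0 -6 0" --pt "0 0 -11 0" --pt "0 0 -17 0" --pt "0 0 -21 0" --pt "0 0 -21 0" --pt "0 0 -21 0"

```text
time_s: 24.22
eef_pos: [0.6895, 0.0509, 0.2369]
tool_rot: [0.838, 3.027, -0.0]
contact_force: [-0.5, 0.3, -1.3]
gripper_width: 0.0205
```

```bash
python3 - <<'E'
from wl import *
a=np.radians(-10); C=np.array([.4118,.3872])
x,y=C+np.array([np.cos(a),np.sin(a)])*.003; print(x,y)
plan(x,y,.25,-10)
E
```

```text
0.4147544232590366 0.3866790554669992
 shift [40.82 14.68 -1.33] turn -0.365 | now [0.6895 0.0509 0.2369] yaw 149.1 tilt 0.03 j7 0.57 w 0.0205 t 24.23
```

Emit:
arm_command --pt "5 1.5 -1 -0.06" --pt "10 3.5 -1.3 -0.12" --pt "15 5.2 -1.3 -0.18" --pt "20 7 -1.3 -0.24" --pt "25 9 -1.3 -0.3" --pt "30 10.5 -1.3 -0.36" --pt "35 12.5 -1.3 -0.36" --pt "40.8 14.7 -1.3 -0.36" --pt "40.8 14.7 -1.3 -0.36" --pt "40.8 14.7 -1.3 -0.36" --pt "40.8 14.7 -1.3 -0.36"

```text
time_s: 25.6
eef_pos: [0.4162, 0.3857, 0.2488]
tool_rot: [-0.285, -3.128, 0.001]
contact_force: [-0.1, -0.3, -0.2]
gripper_width: 0.0211
```

```bash
python3 - <<'E'
from wl import *
c,p,r,W=look('w11.png')
A=near(W,.413,.387,.11,.046,.06); print(len(A), len(A) and rect(A), np.percentile(A[:,2],[50,95]))
plan(.4148,.3867,.058,-10)
E
```

```text
1277 (array([406.4, 388.3]), array([ 60.9, 138.9]), 80.2) [0.05330283 0.05465858]
 shift [ 0.15  0.07 19.1 ] turn -0.007 | now [0.4162 0.3858 0.249 ] yaw 169.6 tilt 0.04 j7 0.21 w 0.0211 t 25.65
```

View pics/w11.png

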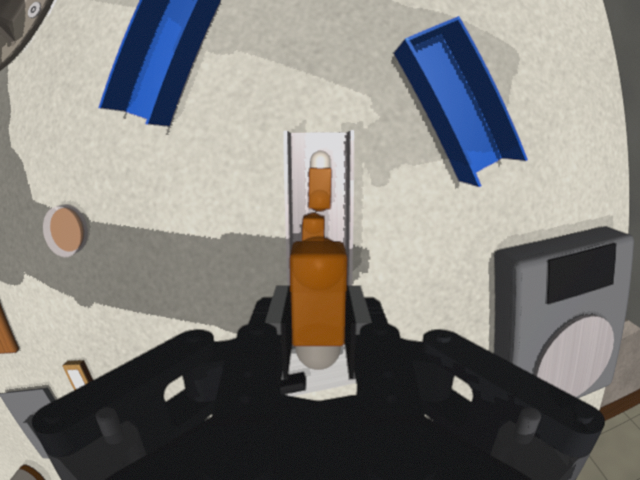

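Emit:
arm_command --pt "0.1 -0.1 5 0" --pt "0.1 -0.1 10 0" --pt "0.1 -0.1 13 0" --pt "0.1 -0.1 15.5 0" --pt "0.1 -0.1 17.5 0" --pt "0.1 -0.1 18.9 0" --pt "0.1 -0.1 18.9 0" --pt "0.1 -0.1 18.9 0"

```text
time_s: 26.65
eef_pos: [0.4145, 0.3865, 0.061]
tool_rot: [0.282, 3.128, 0.001]
contact_force: [0.2, -0.7, 0.5]
gripper_width: 0.0206
```

Emit:
arm_command --pt "0 0 0 0" --pt "0 0 0 0" --pt "0 0 0 0" --pt "0 0 0 0" --grip 2.45

```text
time_s: 27.15
eef_pos: [0.4142, 0.3861, 0.0605]
tool_rot: [0.282, 3.129, 0.0]
contact_force: [0.1, 0.1, 0.4]
gripper_width: 0.0246
```

Emit:
arm_command --pt "0 0 -1 0" --pt "0 0 -3 0" --pt "0 0 -8 0" --pt "0 0 -14 0" --pt "0 0 -20 0" --pt "0 0 -20 0" --pt "0 0 -20 0"

```text
time_s: 28.02
eef_pos: [0.4141, 0.3859, 0.2613]
tool_rot: [0.282, 3.128, 0.0]
contact_force: [-0.0, 0.3, -0.8]
gripper_width: 0.0245
```

```bash
python3 - <<'E'
from wl import *
c,p,r,W=look('w12.png')
A=near(W,.413,.387,.11,.046,.06); print(len(A), len(A) and rect(A), np.percentile(A[:,2],[50,95]))
s=snap('scene','s12.png'); cv2.imwrite('pics/s12c.png',cv2.resize(s['image'][270:410,300:500],None,fx=3.5,fy=3.5,interpolation=cv2.INTER_CUBIC))
plan(.595,.315,.25,94.4)
E
```

```text
2345 (array([411.7, 387.3]), array([ 60.7, 149.4]), 80.0) [0.05267862 0.05450349]
 shift [-19.08  -3.71   0.99] turn 1.314 | now [0.4139 0.3857 0.2599] yaw 169.7 tilt 0.06 j7 0.22 w 0.0244 t 28.12
```

View pics/w12.png

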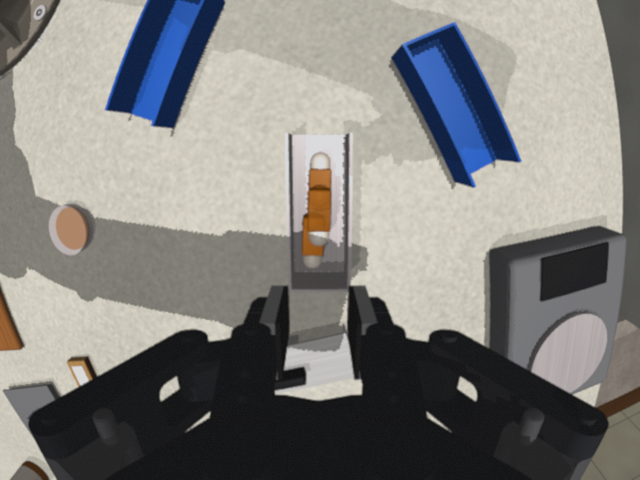

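View pics/s12c.png

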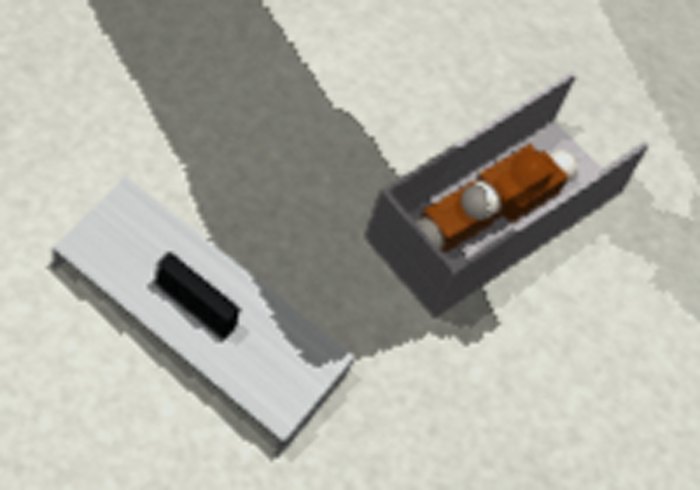

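Emit:
arm_command --pt "-2 -0.4 0 -0.18" --pt "-4 -0.8 0 -0.36" --pt "-6 -1.2 0 -0.54" --pt "-8 -1.6 0 -0.72" --pt "-10 -2 0 -0.9" --pt "-12 -2.4 0 -1.08" --pt "-14 -2.8 0 -1.26" --pt "-16 -3.2 0 -1.44" --pt "-18 -3.5 0 -1.62" --pt "-19 -3.7 0 -1.8" --pt "-19 -3.7 0.5 -1.83" --pt "-19 -3.7 0.5 -1.83" --grip 4.0

```text
time_s: 29.62
eef_pos: [0.5936, 0.3159, 0.2543]
tool_rot: [2.304, -2.133, -0.002]
contact_force: [0.5, 0.2, 0.1]
gripper_width: 0.0396
```

```bash
python3 - <<'E'
from wl import *
c,p,r,W=look('w13.png'); 
c,p,r,W=look('w13.png')
A=near(W,.593,.315,.12,.015,.03); print(len(A),rect(A),np.median(A[:,2]))
A=near(W,.593,.315,.06,.036,.06); print(len(A),rect(A),np.percentile(A[:,2],[5,50,95]))
A=A[A[:,2]>.043];print(rect(A))
plan(.594,.315,.0,94.4)
E
```

```text
9659 (array([550.4, 310.7]), array([140.7, 161.9]), 4.5) 0.02239638299345134
702 (array([593.7, 313.7]), array([11.2, 49.8]), 4.3) [0.04461295 0.04621549 0.04744249]
(array([593.7, 313.7]), array([11.2, 49.8]), 4.3)
 shift [ 1.100e-01 -2.000e-02  2.552e+01] turn 0.001 | now [0.5938 0.3161 0.2552] yaw -85.6 tilt 0.03 j7 2.14 w 0.0398 t 29.73
```

View pics/w13.png

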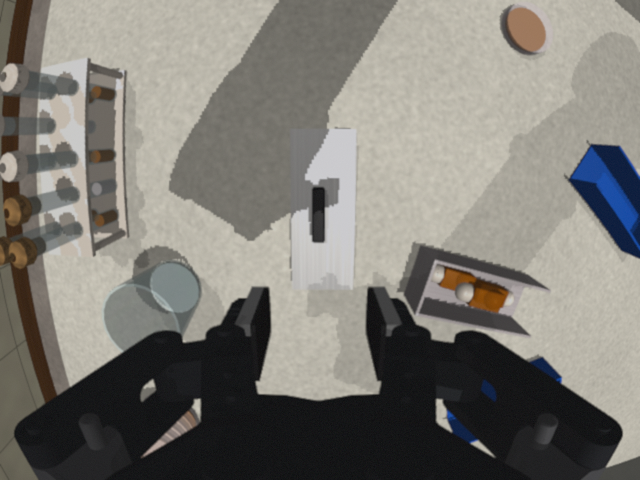

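Emit:
arm_command --pt "0.2 0 5 0" --pt "0.2 0 10 0" --pt "0.2 0 14 0" --pt "0.2 0 17 0" --pt "0.2 0 19.5 0" --pt "0.2 0 20.8 0" --pt "0.2 0 20.8 0" --pt "0.2 0 20.8 0"

```text
time_s: 30.72
eef_pos: [0.5951, 0.3142, 0.0485]
tool_rot: [-2.307, 2.131, -0.0]
contact_force: [-0.2, -0.1, 0.3]
gripper_width: 0.0399
```

Emit:
arm_command --pt "0 0 0 0" --pt "0 0 0 0" --pt "0 0 0 0" --pt "0 0 0 0" --pt "0 0 0 0" --pt "0 0 0 0" --grip 0.4 --squeeze 60

```text
time_s: 31.48
eef_pos: [0.5951, 0.3139, 0.0483]
tool_rot: [-2.307, 2.131, -0.001]
contact_force: [-2.1, -1.3, 6.9]
gripper_width: 0.0099
```

Emit:
arm_command --pt "0 0 -2 0" --pt "0 0 -6 0" --pt "0 0 -11 0" --pt "0 0 -15 0" --pt "0 0 -17 0" --pt "0 0 -17 0" --pt "0 0 -17 0"

```text
time_s: 32.35
eef_pos: [0.5943, 0.3131, 0.216]
tool_rot: [2.307, -2.131, -0.0]
contact_force: [0.5, 0.4, -1.0]
gripper_width: 0.0103
```

```bash
python3 - <<'E'
from wl import *
c,p,r,W=look('w14.png')
plan(.4117,.3873,.22,-10)
A=near(W,.413,.387,.11,.046,.06); print(len(A), len(A) and rect(A), np.percentile(A[:,2],[50,95]))
E
```

```text
shift [-8.84 17.61 -0.4 ] turn -1.317 | now [0.5943 0.3132 0.2158] yaw -85.4 tilt 0.11 j7 2.13 w 0.0104 t 32.4
1928 (array([411.3, 387.2]), array([ 61.8, 152.4]), 80.0) [0.05151501 0.05412998]
```

View pics/w14.png

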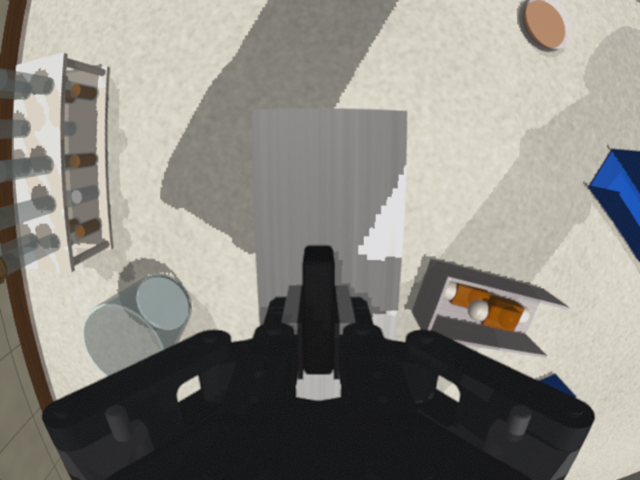

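Emit:
arm_command --pt "-1 1.7 -0.5 0.18" --pt "-2 3.4 -0.5 0.36" --pt "-3 5.1 -0.5 0.54" --pt "-4 7 -0.5 0.72" --pt "-5 9 -0.5 0.9" --pt "-6 11 -0.5 1.08" --pt "-7 13 -0.5 1.26" --pt "-8 15 -0.5 1.44" --pt "-8.8 17.6 -0.5 1.62" --pt "-8.8 17.6 -0.5 1.8" --pt "-8.8 17.6 -0.5 1.825" --pt "-8.8 17.6 -0.5 1.825"

```text
time_s: 33.9
eef_pos: [0.4123, 0.3872, 0.2218]
tool_rot: [-0.269, -3.129, 0.001]
contact_force: [0.3, 0.1, -0.2]
gripper_width: 0.0104
```

```bash
python3 - <<'E'
from wl import *
c,p,r,W=look('w15.png')
c,p,r,W=look('w15.png')
plan(.4117,.3873,.0823,-10)
s=snap('scene','s15.png'); P=cloud(s); cv2.imwrite('pics/s15c.png',cv2.resize(s['image'][200:400,320:540],None,fx=3,fy=3,interpolation=cv2.INTER_CUBIC))
A=near(P,.4117,.3873,.12,.175,.21); print(len(A),rect(A))
E
```

```text
shift [ 0.06 -0.   13.96] turn 0.002 | now [0.4124 0.3873 0.2219] yaw 170.1 tilt 0.04 j7 0.24 w 0.0102 t 34.0
2236 (array([416.6, 391.3]), array([ 64.2, 164.1]), 79.9)
```

View pics/s15c.png

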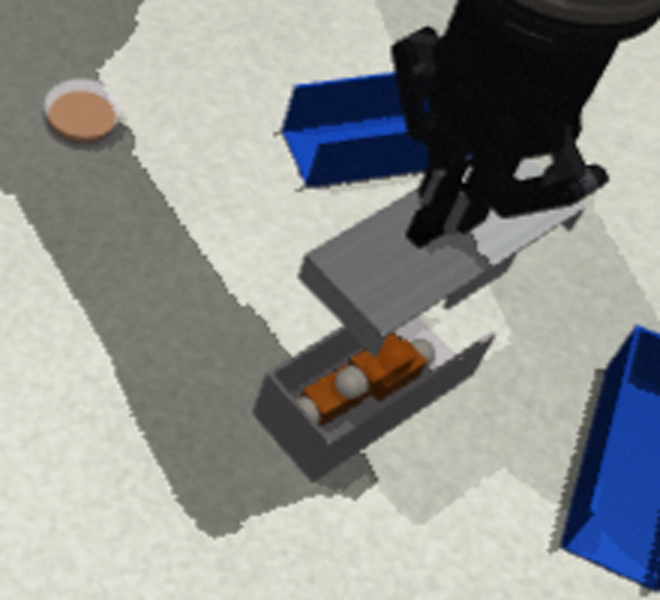

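View pics/w15.png

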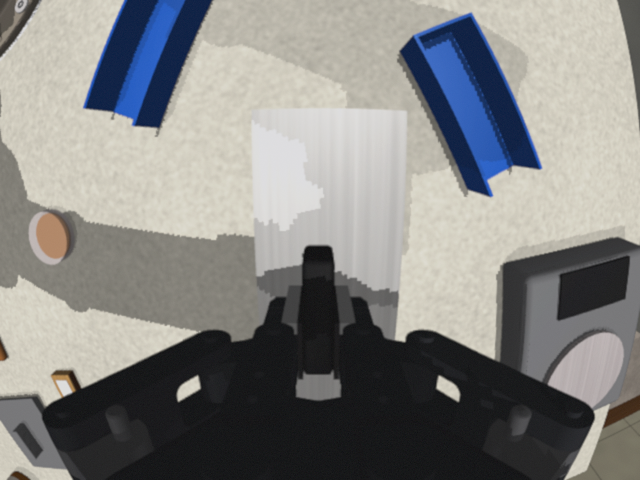

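Emit:
arm_command --pt "0.05 0 4 0" --pt "0.05 0 8 0" --pt "0.05 0 10.5 0" --pt "0.05 0 11.5 0" --pt "0.05 0 12.3 0" --pt "0.05 0 13 0" --pt "0.05 0 13.6 0" --pt "0.05 0 13.9 0" --pt "0.05 0 13.9 0" --pt "0.05 0 13.9 0"

```text
time_s: 35.3
eef_pos: [0.4118, 0.3877, 0.0836]
tool_rot: [0.274, 3.129, 0.0]
contact_force: [-0.8, -0.0, -1.8]
gripper_width: 0.0105
```

```bash
python3 - <<'E'
from wl import *
plan(.4117,.3873,.0823,-10)
s=snap('scene','s16.png'); P=cloud(s); cv2.imwrite('pics/s16c.png',cv2.resize(s['image'][230:400,350:540],None,fx=3.5,fy=3.5,interpolation=cv2.INTER_CUBIC))
s=snap('side','d16.png');  cv2.imwrite('pics/d16c.png',cv2.resize(s['image'][280:400,200:340],None,fx=4,fy=4,interpolation=cv2.INTER_CUBIC))
E
```

```text
shift [ 0.01 -0.04  0.13] turn -0.0 | now [0.4118 0.3877 0.0836] yaw 170.0 tilt 0.02 j7 0.09 w 0.0105 t 35.3
```

View pics/s16c.png

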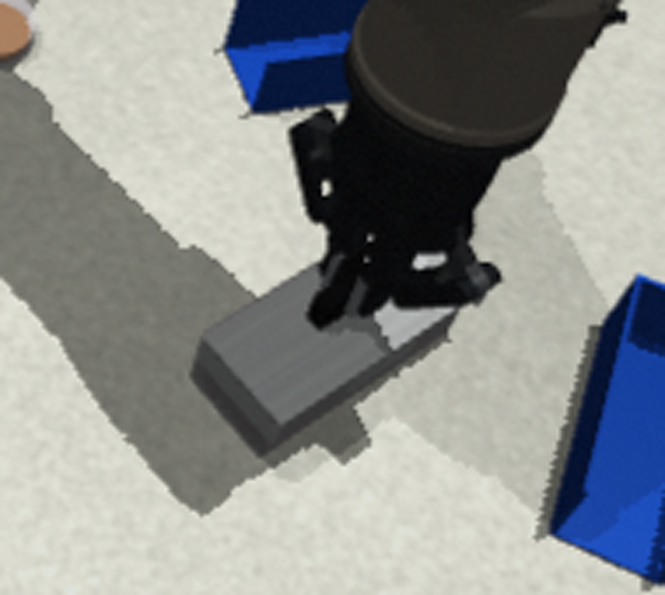

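View pics/d16c.png

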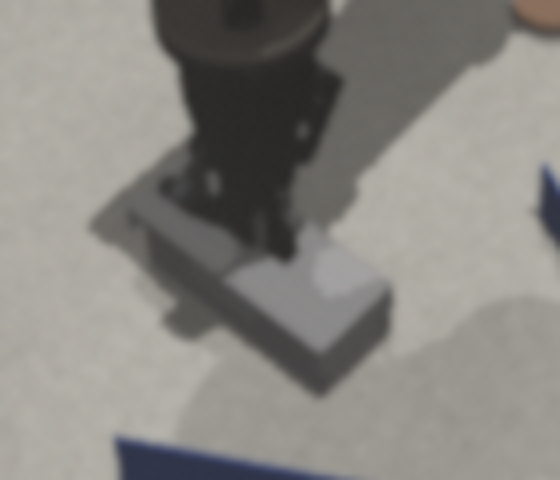

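Emit:
arm_command --pt "0 0 0.12 0" --pt "0 0 0.12 0" --pt "0 0 0.12 0"

```text
time_s: 35.78
eef_pos: [0.4118, 0.3876, 0.0823]
tool_rot: [0.274, 3.129, 0.0]
contact_force: [-0.2, -0.7, 0.9]
gripper_width: 0.0103
```

Emit:
arm_command --pt "0 0 0 0" --pt "0 0 0 0" --pt "0 0 0 0" --grip 3.5

```text
time_s: 36.15
eef_pos: [0.4117, 0.3876, 0.0821]
tool_rot: [-0.274, -3.13, -0.0]
contact_force: [0.1, 0.2, -1.1]
gripper_width: 0.0349
```

Emit:
arm_command --pt "0 0 -2 0" --pt "0 0 -5 0" --pt "0 0 -9 0" --pt "0 0 -14 0" --pt "0 0 -17 0" --pt "0 0 -17 0" --pt "0 0 -17 0" --pt "0 0 -17 0" --grip 8.5

```text
time_s: 37.15
eef_pos: [0.4114, 0.3872, 0.2515]
tool_rot: [-0.274, -3.129, 0.001]
contact_force: [-0.9, -0.6, -0.7]
gripper_width: 0.0848
```

```bash
python3 - <<'E'
from wl import *
c,p,r,W=look('w17.png')
A=near(W,.413,.389,.12,.05,.062); print('plate',len(A), rect(A), np.percentile(A[:,2],[5,50,95]))
A=near(W,.413,.389,.06,.07,.09); print('rib',len(A), rect(A), np.percentile(A[:,2],[5,50,95]))
plan(.4117,.3873,.06,-10)
E
```

```text
plate 12292 (array([412.8, 390.4]), array([ 67.4, 161.6]), 80.1) [0.05468405 0.05649357 0.0577179 ]
rib 831 (array([411.8, 387.6]), array([10.8, 49.2]), 80.2) [0.07901817 0.0803872  0.08159646]
 shift [-0.04  0.02 19.15] turn -0.0 | now [0.4115 0.3873 0.2515] yaw 170.0 tilt 0.07 j7 0.26 w 0.085 t 37.2
```

View pics/w17.png

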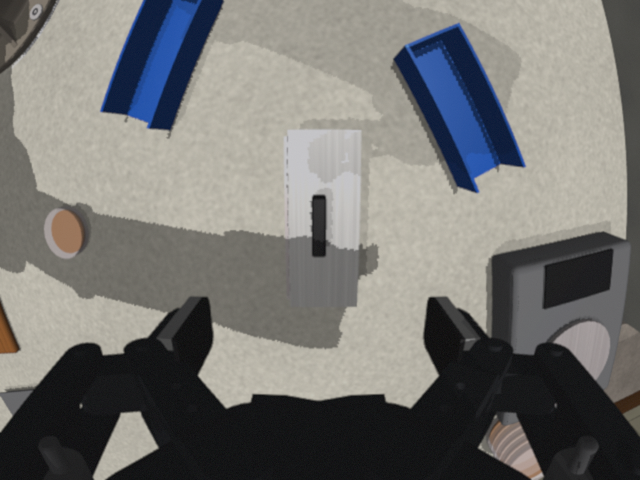

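Emit:
arm_command --pt "0 0.3 5 0" --pt "0 0.3 10 0" --pt "0 0.3 14 0" --pt "0 0.3 17 0" --pt "0 0.3 19 0" --pt "0 0.3 20.5 0" --pt "0 0.3 21.2 0" --pt "0 0.3 21.2 0" --pt "0 0.3 21.2 0"

```text
time_s: 38.33
eef_pos: [0.4126, 0.3909, 0.0409]
tool_rot: [0.274, 3.129, 0.001]
contact_force: [0.3, -0.5, 0.5]
gripper_width: 0.0849
```

Emit:
arm_command --pt "0 0 0 0" --pt "0 0 0 0" --pt "0 0 0 0" --pt "0 0 0 0" --pt "0 0 0 0" --pt "0 0 0 0" --grip 5.0 --squeeze 70

```text
time_s: 39.08
eef_pos: [0.4126, 0.3905, 0.041]
tool_rot: [0.275, 3.129, 0.0]
contact_force: [-2.2, -3.7, 12.5]
gripper_width: 0.062
```

```bash
python3 - <<'E'
from wl import *
plan(.4117,.3873,.06,-10)
s=snap('scene','s18.png'); P=cloud(s); cv2.imwrite('pics/s18c.png',cv2.resize(s['image'][230:400,350:540],None,fx=3.5,fy=3.5,interpolation=cv2.INTER_CUBIC))
E
```

```text
shift [ 0.03 -0.33 -1.9 ] turn -0.001 | now [0.4126 0.3905 0.041 ] yaw 170.0 tilt 0.05 j7 0.03 w 0.062 t 39.08
```

View pics/s18c.png

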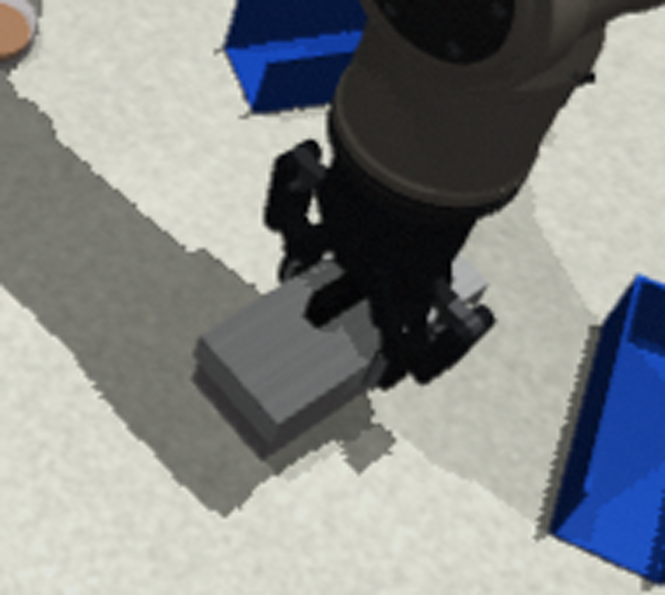

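Emit:
arm_command --pt "0 0 -0.7 0" --pt "0 0 -1.5 0" --pt "0 0 -2.5 0" --pt "0 0 -4 0" --pt "0 0 -5.5 0" --pt "0 0 -7 0" --pt "0 0 -7 0" --pt "0 0 -7 0" --pt "0 0 -7 0" --pt "0 0 -7 0"

```text
time_s: 40.38
eef_pos: [0.4121, 0.3904, 0.1097]
tool_rot: [-0.274, -3.129, 0.001]
contact_force: [0.6, 0.5, -4.0]
gripper_width: 0.0619
```

```bash
python3 - <<'E'
from wl import *
plan(.45,-.16,.20,0)
s=snap('scene','s19.png'); P=cloud(s); cv2.imwrite('pics/s19c.png',cv2.resize(s['image'][200:400,350:540],None,fx=3,fy=3,interpolation=cv2.INTER_CUBIC))
E
```

```text
shift [-13.3  -53.55  -9.01] turn -0.175 | now [0.4121 0.3904 0.1097] yaw 170.0 tilt 0.04 j7 0.11 w 0.0619 t 40.38
```

View pics/s19c.png

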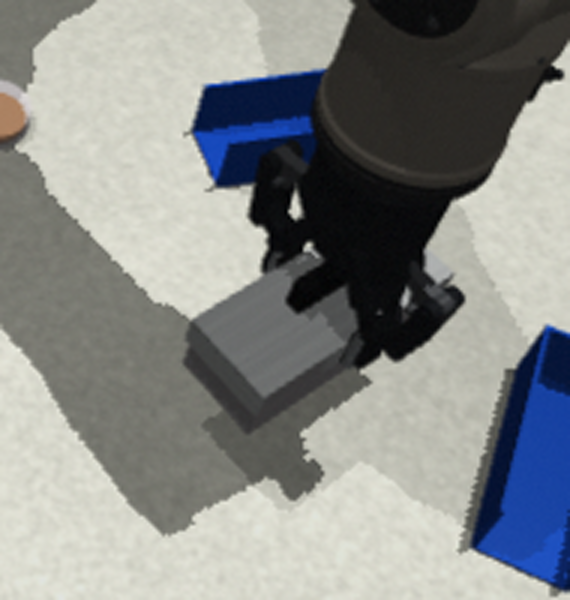

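Emit:
arm_command --pt "-0.5 -0.7 -1 0" --pt "-1.5 -2 -2 0" --pt "-3 -4 -3 0" --pt "-5 -6.5 -3.5 0" --pt "-7 -9 -4 0" --pt "-9 -11.5 -4 0" --pt "-11 -14 -4 -0.02" --pt "-12.5 -16.5 -4 -0.04" --pt "-14 -19.5 -4 -0.06" --pt "-15 -22.5 -4 -0.08" --pt "-15.5 -25.5 -4 -0.1" --pt "-16 -28.5 -4 -0.12"

```text
time_s: 41.92
eef_pos: [0.5203, 0.0805, 0.1507]
tool_rot: [0.086, 3.14, -0.0]
contact_force: [0.1, -0.1, -5.3]
gripper_width: 0.062
```

```bash
python3 - <<'E'
from wl import *
plan(.4515,-.1585,.150,0)
E
```

```text
shift [  5.56 -24.24   0.08] turn -0.055 | now [0.5203 0.0805 0.1507] yaw 176.9 tilt 0.03 j7 0.9 w 0.062 t 41.92
```

Emit:
arm_command --pt "0.2 -2.8 0 -0.01" --pt "0.5 -5.5 0 -0.02" --pt "1 -8.3 0 -0.03" --pt "1.8 -11 0 -0.05" --pt "2.6 -13.8 0 -0.05" --pt "3.5 -16.5 0 -0.05" --pt "4.3 -19 0 -0.05" --pt "5 -21 0 -0.05" --pt "5.4 -23 0 -0.05" --pt "5.6 -24 0 -0.05" --pt "5.6 -24.2 0 -0.05" --pt "5.6 -24.2 0 -0.05"

```text
time_s: 43.42
eef_pos: [0.4513, -0.156, 0.1503]
tool_rot: [0.007, 3.141, 0.0]
contact_force: [0.6, 0.5, -4.5]
gripper_width: 0.0617
```

```bash
python3 - <<'E'
from wl import *
c,p,r,W=look('w20.png')
c,p,r,W=look('w20.png')
plan(.4515,-.1585,.056,0)
A=near(W,.451,-.16,.13,.009,.02); print(rect(A),np.percentile(A[:,2],[5,50,95]))
s=snap('scene','s20.png'); cv2.imwrite('pics/s20c.png',cv2.resize(s['image'][80:300,130:340],None,fx=2.7,fy=2.7,interpolation=cv2.INTER_CUBIC))
E
```

```text
shift [-0.02 -0.28  9.42] turn -0.004 | now [ 0.4513 -0.1558  0.1502] yaw 179.8 tilt 0.02 j7 1.48 w 0.0616 t 43.52Traceback (most recent call last):
  File "<stdin>", line 5, in <module>
    return _quantile_unchecked(
        a, q, axis, out, overwrite_input, method, keepdims, weights)
    return _ureduce(a,
                    func=_quantile_ureduce_func,
    ...<5 lines>...
                    overwrite_input=overwrite_input,
                    method=method)
    r = func(a, **kwargs)
    result = _quantile(arr,
                       quantiles=q,
    ...<2 lines>...
                       out=out,
                       weights=wgt)
    slices_having_nans = np.isnan(arr[-1, ...])
                                  ~~~^^^^^^^^^
IndexError: index -1 is out of bounds for axis 0 with size 0
```

View pics/w20.png

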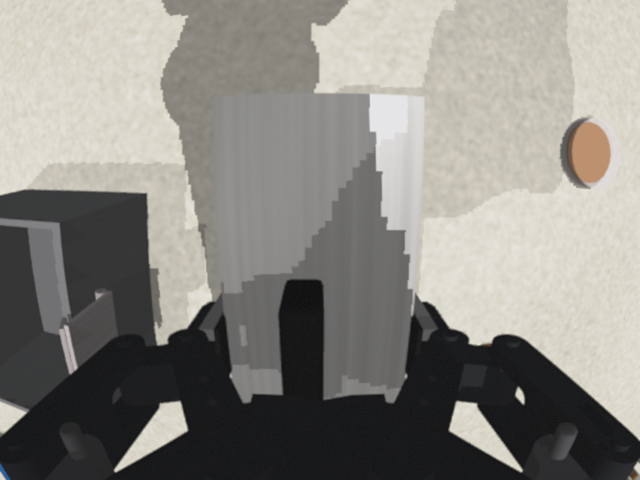

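Emit:
arm_command --pt "0 -0.2 2 0" --pt "0 -0.2 4 0" --pt "0 -0.2 6 0" --pt "0 -0.2 7.5 0" --pt "0 -0.2 8.4 0" --pt "0 -0.2 8.9 0" --pt "0 -0.2 9.2 0" --pt "0 -0.2 9.4 0" --pt "0 -0.2 9.4 0"

```text
time_s: 44.65
eef_pos: [0.4512, -0.1586, 0.0563]
tool_rot: [0.008, 3.141, -0.0]
contact_force: [-0.5, 0.4, -5.3]
gripper_width: 0.0622
```

```bash
python3 - <<'E'
from wl import *
plan(.4515,-.1585,.056,0)
s=snap('scene','s20.png'); cv2.imwrite('pics/s20c.png',cv2.resize(s['image'][80:300,130:340],None,fx=2.7,fy=2.7,interpolation=cv2.INTER_CUBIC))
E
```

```text
shift [-0.03  0.01  0.03] turn -0.005 | now [ 0.4512 -0.1586  0.0563] yaw 179.7 tilt 0.02 j7 1.33 w 0.0622 t 44.65
```

View pics/s20c.png

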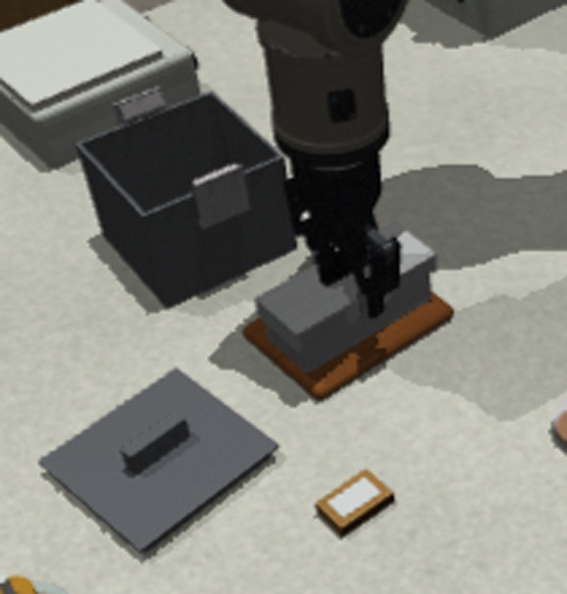

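Emit:
arm_command --pt "0 0 0.1 0" --pt "0 0 0.2 0" --pt "0 0 0.2 0"

```text
time_s: 45.08
eef_pos: [0.4513, -0.1587, 0.0559]
tool_rot: [0.008, 3.141, -0.003]
contact_force: [-16.5, 2.4, 46.6]
gripper_width: 0.062
```

Emit:
arm_command --pt "0 0 -0.12 0" --pt "0 0 -0.12 0" --pt "0 0 -0.12 0"

```text
time_s: 45.45
eef_pos: [0.4513, -0.1587, 0.0559]
tool_rot: [0.008, 3.141, -0.001]
contact_force: [-6.5, 0.9, 16.9]
gripper_width: 0.0623
```

Emit:
arm_command --pt "0 0 0 0" --pt "0 0 0 0" --pt "0 0 0 0" --pt "0 0 0 0" --grip 8.5

```text
time_s: 45.95
eef_pos: [0.4511, -0.1585, 0.0553]
tool_rot: [-0.008, -3.142, -0.0]
contact_force: [0.3, -0.2, -0.1]
gripper_width: 0.085
```

Emit:
arm_command --pt "0 0 -2 0" --pt "0 0 -4 0" --pt "0 0 -8 0" --pt "0 0 -13 0" --pt "0 0 -18 0" --pt "0 0 -18 0" --pt "0 0 -18 0"

```text
time_s: 46.82
eef_pos: [0.4507, -0.1587, 0.235]
tool_rot: [-0.008, -3.141, 0.001]
contact_force: [0.9, -0.1, -0.0]
gripper_width: 0.085
```

```bash
python3 - <<'E'
from wl import *
c,p,r,W=look('w21.png')
c,p,r,W=look('w21.png')
A=near(W,.4515,-.158,.12,.06,.085); print('plate',len(A), rect(A), np.percentile(A[:,2],[5,50,95]))
A=near(W,.4515,-.158,.06,.088,.11); print('rib',len(A), rect(A), np.percentile(A[:,2],[5,50,95]))
A=near(W,.4515,-.158,.13,.010,.019); print('board',len(A), rect(A), np.percentile(A[:,2],[5,50,95]))
A=near(W,.487,-.366,.14,.108,.121); print('tub',len(A), rect(A))
A=near(W,.487,-.366,.14,.124,.14); print('clips',len(A), rect(A))
plan(.4515,-.1585,.098,0)
E
```

```text
plate 14035 (array([ 451.2, -158.6]), array([ 63.6, 161.6]), 89.6) [0.0704048  0.07154154 0.07268344]
rib 1124 (array([ 451.1, -162.9]), array([12.1, 49.9]), 89.8) [0.09381134 0.09533598 0.09652627]
board 7405 (array([ 449. , -164.8]), array([167.3, 120.1]), 0.5) [0.01220629 0.01432372 0.01569326]
tub 3430 (array([ 484.9, -367.6]), array([163.7, 150.9]), 86.4)
clips 1228 (array([ 486.5, -367.4]), array([162.6,  50.4]), 85.5)
 shift [-0.13 -0.02 13.63] turn -0.005 | now [ 0.4504 -0.1584  0.2343] yaw 179.7 tilt 0.1 j7 1.61 w 0.0847 t 46.92
```

View pics/w21.png

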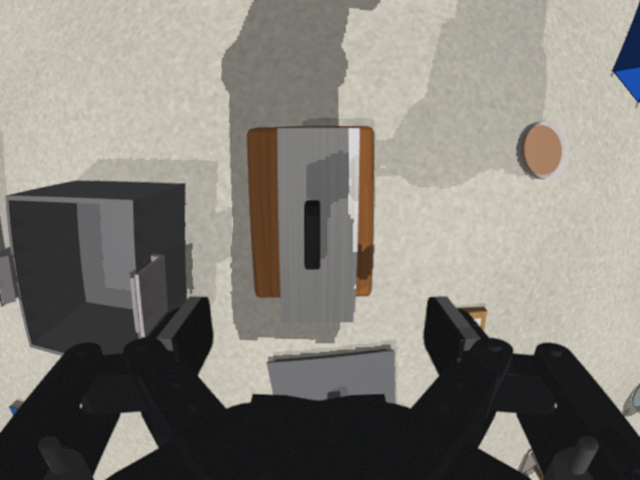

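Emit:
arm_command --pt "0 -0.4 4 0" --pt "0 -0.4 8 0" --pt "0 -0.4 11 0" --pt "0 -0.4 12.8 0" --pt "0 -0.4 13.6 0" --pt "0 -0.4 13.6 0" --pt "0 -0.4 13.6 0" --grip 4.0

```text
time_s: 47.8
eef_pos: [0.4516, -0.1627, 0.1001]
tool_rot: [0.008, 3.14, -0.001]
contact_force: [-0.0, -0.6, 0.4]
gripper_width: 0.04
```

Emit:
arm_command --pt "0 0 0 0" --pt "0 0 0 0" --pt "0 0 0 0" --pt "0 0 0 0" --pt "0 0 0 0" --grip 0.4 --squeeze 40

```text
time_s: 48.42
eef_pos: [0.4513, -0.1628, 0.1]
tool_rot: [0.008, 3.141, -0.001]
contact_force: [-2.2, -0.7, 8.4]
gripper_width: 0.0111
```

Emit:
arm_command --pt "0 0 -0.05 0" --pt "0 0.5 -0.1 0" --pt "0 1 -0.1 0" --pt "0 1.5 -0.1 0" --pt "0 2 -0.1 0" --pt "0 2.5 -0.1 0" --pt "0 3 -0.1 0" --pt "0 3 -0.1 0"

```text
time_s: 49.42
eef_pos: [0.4512, -0.1321, 0.1004]
tool_rot: [0.007, 3.141, 0.0]
contact_force: [-0.2, 0.1, -0.9]
gripper_width: 0.0113
```

```bash
python3 - <<'E'
from wl import *
plan(.4515,-.1585,.098,0)
s=snap('scene','s22.png'); cv2.imwrite('pics/s22c.png',cv2.resize(s['image'][80:300,130:340],None,fx=2.7,fy=2.7,interpolation=cv2.INTER_CUBIC))
E
```

```text
shift [-0.04 -2.64  0.24] turn -0.004 | now [ 0.4512 -0.1321  0.1004] yaw 179.8 tilt 0.01 j7 1.34 w 0.0113 t 49.42
```

View pics/s22c.png

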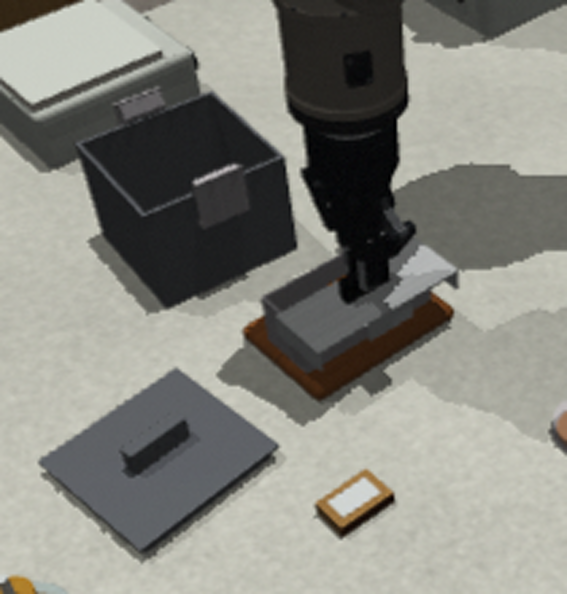

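Emit:
arm_command --pt "0 0.7 0 0" --pt "0 1.4 0 0" --pt "0 2.4 0 0" --pt "0 3.4 0 0" --pt "0 4.6 0 0" --pt "0 5.5 -1 0" --pt "0 6.5 -3 0" --pt "0 8 -6 0" --pt "-1 11 -9 0" --pt "-2 15 -10 0" --pt "-3 19 -10 0" --pt "-4 23 -10 0"

```text
time_s: 50.98
eef_pos: [0.4925, 0.0989, 0.2013]
tool_rot: [0.008, 3.141, -0.0]
contact_force: [0.2, -1.3, -0.9]
gripper_width: 0.0109
```

```bash
python3 - <<'E'
from wl import *
plan(.52,.155,.051,0)
s=snap('scene','s23.png')
E
```

```text
shift [-2.7   5.63 15.03] turn -0.005 | now [0.4925 0.0989 0.2013] yaw 179.7 tilt 0.06 j7 0.96 w 0.0109 t 50.98
```

View pics/s23.png

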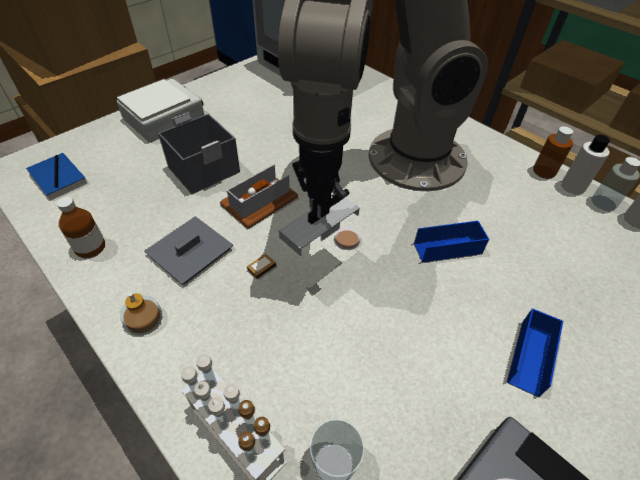

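Cover is off and the scoop stays on the board. I'll lay the cover on free bench.

Emit:
arm_command --pt "-1.5 3 0 0" --pt "-2.7 5.6 2 0" --pt "-2.7 5.6 5 0" --pt "-2.7 5.6 9 0" --pt "-2.7 5.6 12 0" --pt "-2.7 5.6 13.5 0" --pt "-2.7 5.6 14.5 0" --pt "-2.7 5.6 15 0" --pt "-2.7 5.6 15 0" --pt "-2.7 5.6 15 0"

```text
time_s: 52.28
eef_pos: [0.52, 0.1532, 0.051]
tool_rot: [0.008, 3.141, 0.0]
contact_force: [-1.0, -0.2, -1.0]
gripper_width: 0.0112
```

```bash
python3 - <<'E'
from wl import *
plan(.52,.155,.05,0); print(robot.read_state()['contact_force'])
E
```

```text
shift [0.   0.18 0.1 ] turn -0.005 | now [0.52   0.1532 0.051 ] yaw 179.7 tilt 0.06 j7 0.65 w 0.0112 t 52.27
[-1.03481029 -0.17160639 -0.97820266]
```

Emit:
arm_command --pt "0 0 0.05 0" --pt "0 0 0.05 0" --pt "0 0 0.05 0" --pt "0 0 0.05 0" --grip 4.0

```text
time_s: 52.78
eef_pos: [0.5196, 0.1532, 0.0498]
tool_rot: [-0.008, -3.142, -0.0]
contact_force: [0.1, 0.7, -0.5]
gripper_width: 0.0399
```

Emit:
arm_command --pt "0 0 -3 0" --pt "0 0 -7 0" --pt "0 0 -12 0" --pt "0 0 -18 0" --pt "0 0 -20 0" --pt "0 0 -20 0" --grip 8.5

```text
time_s: 53.52
eef_pos: [0.5201, 0.1531, 0.2509]
tool_rot: [0.008, 3.139, -0.0]
contact_force: [-0.0, -0.3, -1.3]
gripper_width: 0.085
```

```bash
python3 - <<'E'
from wl import *
c,p,r,W=look('w24.png')
A=near(W,.52,.155,.12,.012,.03); print('plate',len(A), rect(A), np.percentile(A[:,2],[5,50,95]))
plan(.45,-.16,.25,0)
E
```

```text
plate 9700 (array([520.4, 157.9]), array([ 63. , 161.7]), 89.7) [0.02130028 0.0225363  0.02380421]
 shift [  6.79 -31.32  -0.04] turn -0.005 | now [0.5196 0.1528 0.2495] yaw 179.7 tilt 0.03 j7 0.89 w 0.0853 t 53.58
```

View pics/w24.png

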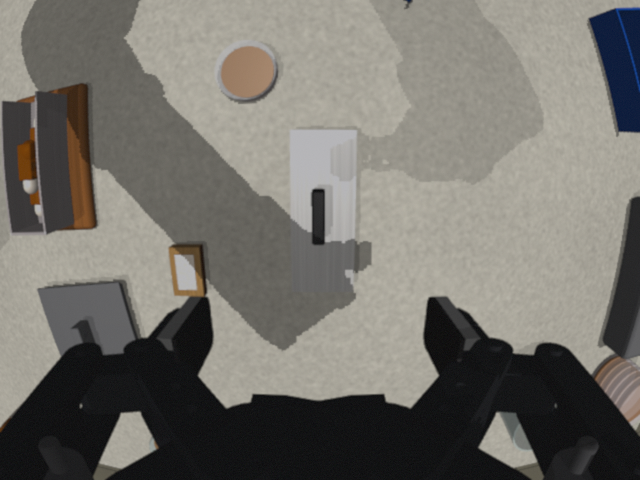

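Emit:
arm_command --pt "0.5 -4 0 0" --pt "1 -9 0 0" --pt "2 -14 0 0" --pt "3 -19 0 0" --pt "4 -24 0 0" --pt "4.8 -28 0 0" --pt "4.8 -31.3 0 0" --pt "4.8 -31.3 0 0" --pt "4.8 -31.3 0 0"

```text
time_s: 54.7
eef_pos: [0.4696, -0.1589, 0.2487]
tool_rot: [-0.007, -3.14, -0.002]
contact_force: [-0.2, 0.4, 0.4]
gripper_width: 0.085
```

```bash
python3 - <<'E'
from wl import *
c,p,r,W=look('w25.png')
c,p,r,W=look('w25.png')
A=near(W,.4515,-.163,.12,.062,.075); print('rim',len(A), rect(A), np.percentile(A[:,2],[5,50,95]))
A=near(W,.4515,-.163,.13,.010,.019); print('board',len(A), rect(A))
A=near(W,.487,-.366,.14,.108,.121); print('tub',len(A), rect(A))
A=near(W,.487,-.366,.14,.124,.14); print('clips',len(A), rect(A))
plan(.4715,-.1625,.060,0)
E
```

```text
rim 2127 (array([ 451.2, -160.1]), array([ 60.5, 150.3]), 89.8) [0.06220099 0.06818705 0.06953823]
board 13564 (array([ 449.5, -165. ]), array([167.9, 120. ]), 0.5)
tub 3881 (array([ 486.5, -368.2]), array([164.2, 151.1]), 85.2)
clips 1457 (array([ 486.1, -369.1]), array([166.2,  51.1]), 85.0)
 shift [-0.17 -0.41 18.92] turn -0.003 | now [ 0.47   -0.1585  0.2493] yaw 179.8 tilt 0.06 j7 1.59 w 0.0853 t 54.8
```

View pics/w25.png

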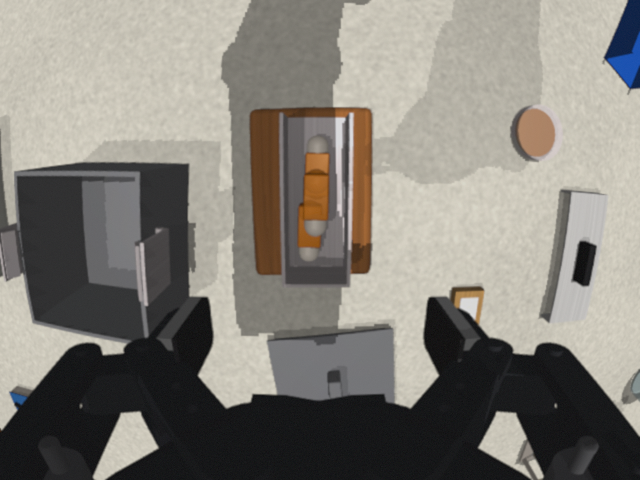

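Emit:
arm_command --pt "-0.1 -0.2 4 0" --pt "-0.1 -0.2 9 0" --pt "-0.1 -0.2 13 0" --pt "-0.1 -0.2 16 0" --pt "-0.1 -0.2 18 0" --pt "-0.1 -0.2 18.9 0" --pt "-0.1 -0.2 18.9 0" --pt "-0.1 -0.2 18.9 0"

```text
time_s: 55.8
eef_pos: [0.4716, -0.1618, 0.0617]
tool_rot: [0.008, 3.14, -0.001]
contact_force: [-0.7, -0.2, 0.3]
gripper_width: 0.0848
```

Emit:
arm_command --pt "0 0 0 0" --pt "0 0 0 0" --pt "0 0 0 0" --pt "0 0 0 0" --pt "0 0 0 0" --pt "0 0 0 0" --grip 4.5 --squeeze 45

```text
time_s: 56.55
eef_pos: [0.4714, -0.1617, 0.0616]
tool_rot: [0.008, 3.141, -0.001]
contact_force: [-2.3, 0.6, 11.5]
gripper_width: 0.0594
```

Emit:
arm_command --pt "0 0 -0.7 0" --pt "0 0 -1.5 0" --pt "0 0 -3 0" --pt "0 0 -5 0" --pt "0 0 -8 0" --pt "0 0 -11 0" --pt "0 0 -14.5 0" --pt "0 0 -17 0" --pt "0 0 -17 0" --pt "0 0 -17 0"

```text
time_s: 57.8
eef_pos: [0.4705, -0.1616, 0.2305]
tool_rot: [-0.008, -3.141, 0.0]
contact_force: [-0.2, 0.7, -4.1]
gripper_width: 0.0586
```

```bash
python3 - <<'E'
from wl import *
a=np.radians(-5); C=np.array([.4862,-.3685]); q=C+np.array([np.cos(a),np.sin(a)])*(.071-.048); print(q)
plan(q[0],q[1],.115+.045+.03,-5)
s=snap('scene','s26.png'); cv2.imwrite('pics/s26c.png',cv2.resize(s['image'][60:280,130:340],None,fx=2.7,fy=2.7,interpolation=cv2.INTER_CUBIC))
E
```

```text
[ 0.50911248 -0.37050458]
 shift [ -3.97 -20.87   4.04] turn 0.082 | now [ 0.4705 -0.1616  0.2305] yaw 179.7 tilt 0.03 j7 1.57 w 0.0586 t 57.8
```

View pics/s26c.png

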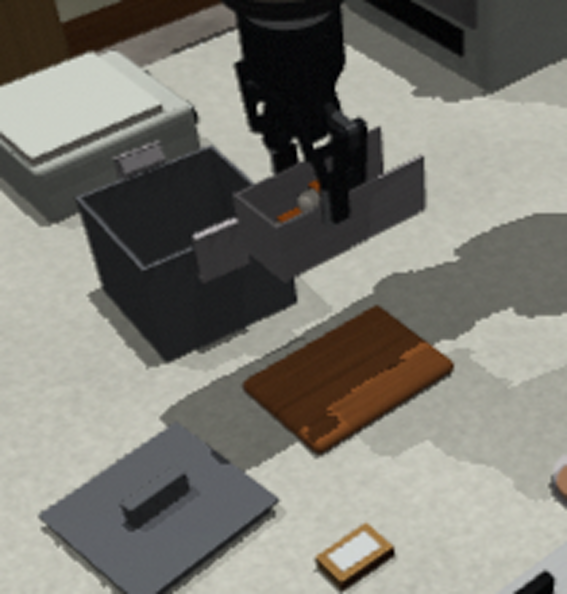

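Emit:
arm_command --pt "-0.3 -1.5 0 0" --pt "-0.7 -3.5 0 0.02" --pt "-1.2 -6 0 0.03" --pt "-1.8 -9 0 0.05" --pt "-2.4 -12 0 0.06" --pt "-3 -15 0 0.08" --pt "-3.6 -18 0 0.08" --pt "-4 -20 0 0.08" --pt "-4 -20.9 0.5 0.08" --pt "-4 -20.9 1.5 0.08" --pt "-4 -20.9 2.5 0.08" --pt "-4 -20.9 2.5 0.08"

```text
time_s: 59.35
eef_pos: [0.5096, -0.3698, 0.2048]
tool_rot: [-0.131, -3.137, -0.002]
contact_force: [-1.0, -0.0, -3.8]
gripper_width: 0.0591
```

```bash
python3 - <<'E'
from wl import *
c,p,r,W=look('w27.png'); 
plan(.5091,-.3705,.17,-5)
A=near(W,.487,-.366,.14,.108,.121); print('tub',len(A), rect(A))
s=snap('scene','s27.png'); cv2.imwrite('pics/s27c.png',cv2.resize(s['image'][40:260,110:320],None,fx=2.7,fy=2.7,interpolation=cv2.INTER_CUBIC))
s=snap('side','d27.png'); cv2.imwrite('pics/d27c.png',cv2.resize(s['image'][80:230,300:450],None,fx=3.7,fy=3.7,interpolation=cv2.INTER_CUBIC))
E
```

```text
shift [ 0.08 -0.05  3.55] turn 0.003 | now [ 0.51   -0.37    0.2055] yaw 175.2 tilt 0.04 j7 1.73 w 0.0587 t 59.4
tub 4105 (array([ 476.1, -367.8]), array([162.2, 130.5]), 85.3)
```

View pics/s27c.png

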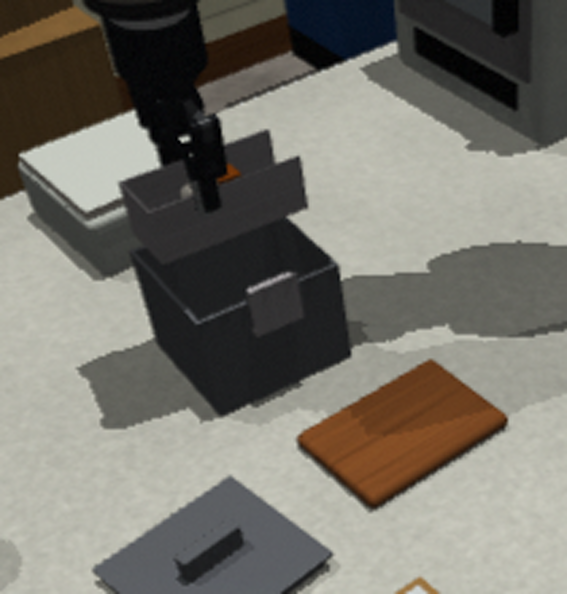

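View pics/d27c.png

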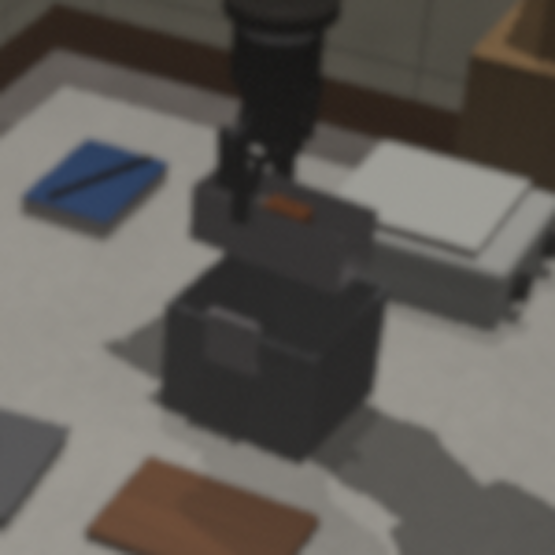

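View pics/w27.png

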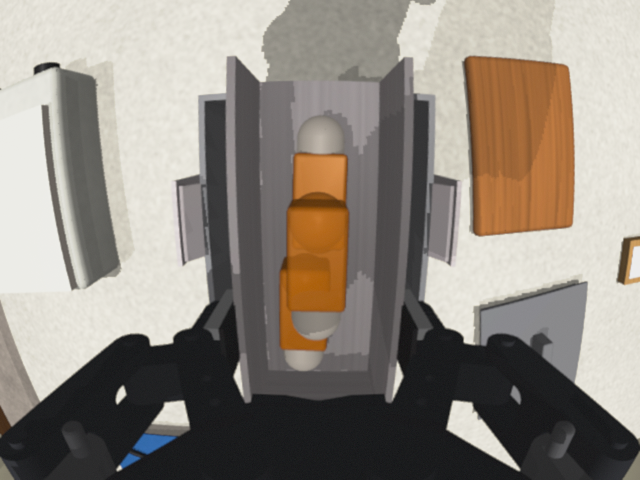

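Emit:
arm_command --pt "-0.6 0 0.5 0" --pt "-1.1 0 1.5 0" --pt "-1.1 0 2.5 0" --pt "-1.1 0 3.5 0" --pt "-1.1 0 4.2 0" --pt "-1.1 0 4.2 0" --pt "-1.1 0 4.2 0" --squeeze 28

```text
time_s: 60.38
eef_pos: [0.5211, -0.3718, 0.1641]
tool_rot: [0.133, 3.138, -0.0]
contact_force: [0.6, 0.1, -3.4]
gripper_width: 0.0589
```

Emit:
arm_command --pt "0 0 0.2 0" --pt "0 0 0.4 0" --pt "0 0 0.6 0" --pt "0 0 0.8 0" --pt "0 0 0.8 0"

```text
time_s: 61.0
eef_pos: [0.5201, -0.3723, 0.158]
tool_rot: [-0.135, -3.137, 0.003]
contact_force: [-20.2, 4.8, 30.7]
gripper_width: 0.0591
```

```bash
python3 - <<'E'
from wl import *
c,p,r,W=look('w28.png'); 
plan(.5091,-.3705,.17,-5)
s=snap('scene','s28.png'); cv2.imwrite('pics/s28c.png',cv2.resize(s['image'][40:260,110:320],None,fx=2.7,fy=2.7,interpolation=cv2.INTER_CUBIC))
E
```

```text
shift [ 1.11  0.08 -1.2 ] turn 0.002 | now [ 0.5201 -0.3723  0.158 ] yaw 175.1 tilt 0.14 j7 1.69 w 0.0587 t 61.05
```

View pics/s28c.png

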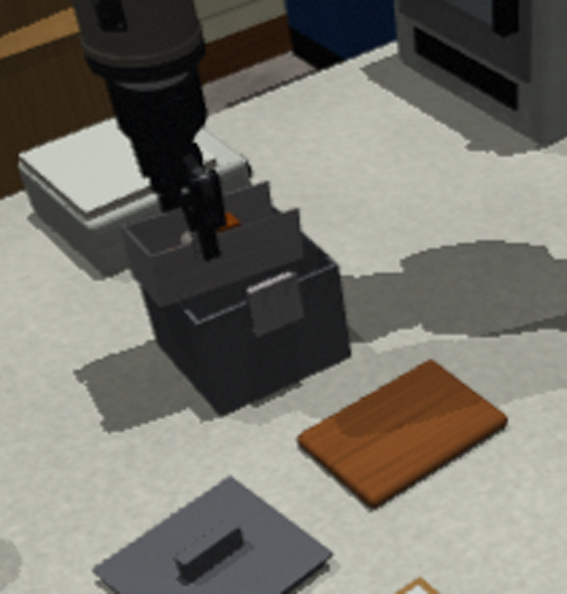

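View pics/w28.png

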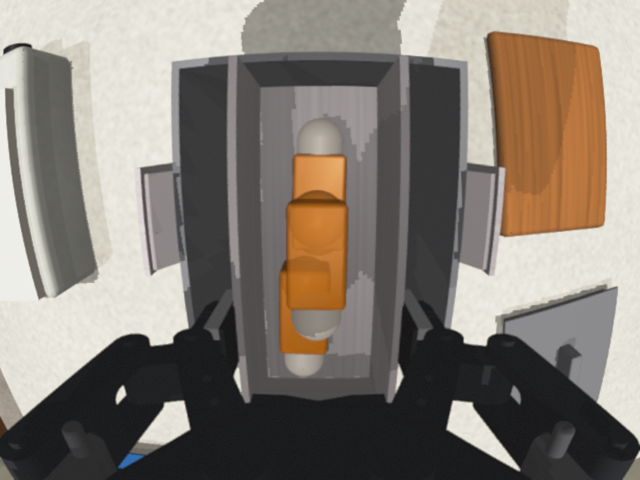

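Emit:
arm_command --pt "0 0 0.2 0" --pt "0 0 0.4 0" --pt "0 0 0.4 0" --squeeze 20

```text
time_s: 61.48
eef_pos: [0.5195, -0.3723, 0.154]
tool_rot: [-0.135, -3.136, 0.003]
contact_force: [-24.5, 5.6, 33.6]
gripper_width: 0.059
```

```bash
python3 - <<'E'
from wl import *
c,p,r,W=look('w29.png'); 
plan(.5091,-.3705,.17,-5)
E
```

```text
shift [ 1.06  0.09 -1.6 ] turn 0.001 | now [ 0.5195 -0.3724  0.154 ] yaw 175.1 tilt 0.18 j7 1.69 w 0.0594 t 61.52
```

View pics/w29.png

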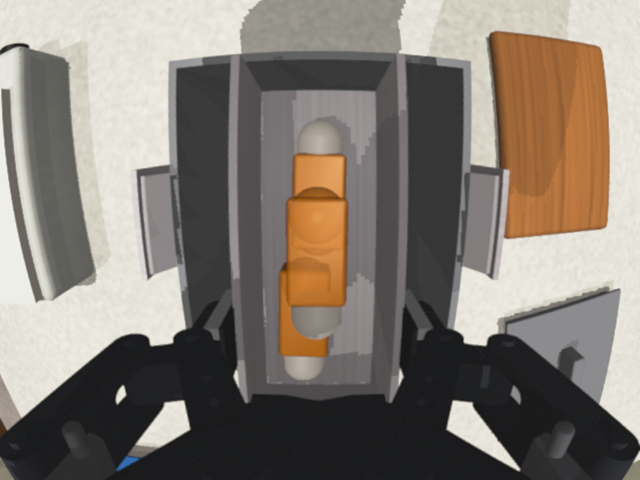

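Emit:
arm_command --pt "0.2 0 0.2 0" --pt "0.4 0 0.4 0" --pt "0.6 0 0.6 0" --pt "0.8 0 0.8 0" --pt "0.8 0 0.8 0"

```text
time_s: 62.15
eef_pos: [0.5132, -0.3717, 0.1453]
tool_rot: [0.134, 3.138, -0.003]
contact_force: [-7.9, 1.7, 14.1]
gripper_width: 0.0589
```

```bash
python3 - <<'E'
from wl import *
c,p,r,W=look('w30.png'); 
plan(.5091,-.3705,.17,-5)
s=snap('scene','s30.png'); cv2.imwrite('pics/s30c.png',cv2.resize(s['image'][40:260,110:320],None,fx=2.7,fy=2.7,interpolation=cv2.INTER_CUBIC))
E
```

```text
shift [ 0.42  0.08 -2.47] turn 0.002 | now [ 0.5132 -0.3717  0.1453] yaw 175.1 tilt 0.11 j7 1.69 w 0.0591 t 62.2
```

View pics/s30c.png

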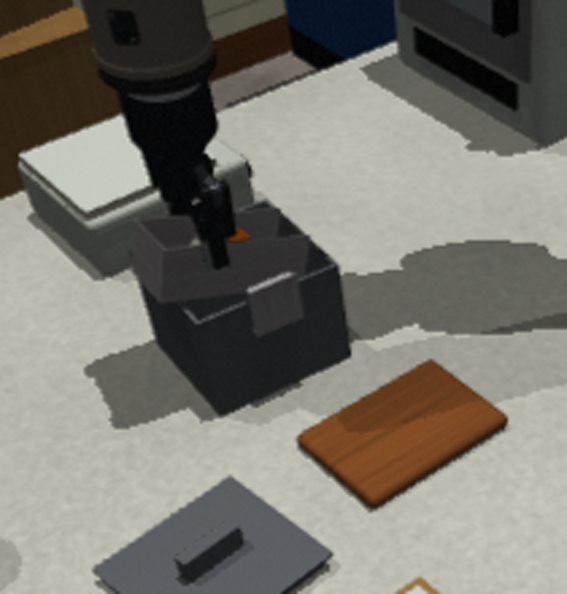

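View pics/w30.png

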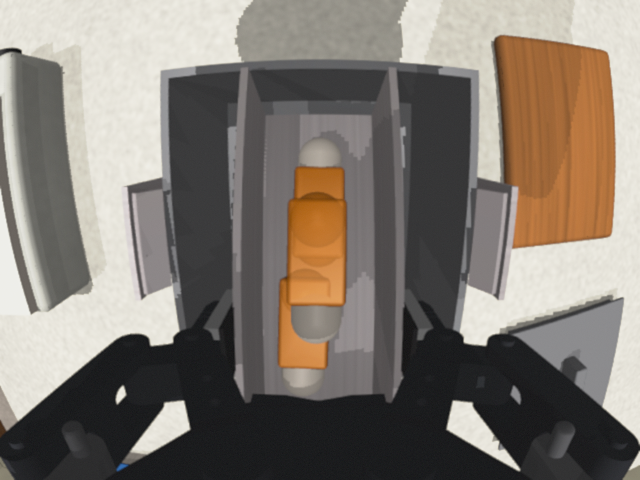

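Emit:
arm_command --pt "0.2 0 0.3 0" --pt "0.4 0 0.6 0" --pt "0.5 0 0.9 0" --pt "0.6 0 1.2 0" --pt "0.6 0 1.4 0" --pt "0.6 0 1.4 0"

```text
time_s: 63.0
eef_pos: [0.5058, -0.3712, 0.1306]
tool_rot: [-0.135, -3.137, 0.002]
contact_force: [-15.6, 2.4, 13.8]
gripper_width: 0.0592
```

```bash
cat > tl.py <<'E'
from wl import *
import sys
n=sys.argv[1]
c,p,r,W=look('w%s.png'%n); 
plan(.5091,-.3705,.17,-5)
s=snap('scene','s%s.png'%n); cv2.imwrite('pics/s%sc.png'%n,cv2.resize(s['image'][40:260,110:320],None,fx=2.7,fy=2.7,interpolation=cv2.INTER_CUBIC))
E
python3 tl.py 31
```

```text
shift [-0.32  0.09 -3.94] turn 0.001 | now [ 0.5058 -0.3711  0.1307] yaw 175.1 tilt 0.13 j7 1.68 w 0.0593 t 63.05
```

View pics/s31c.png

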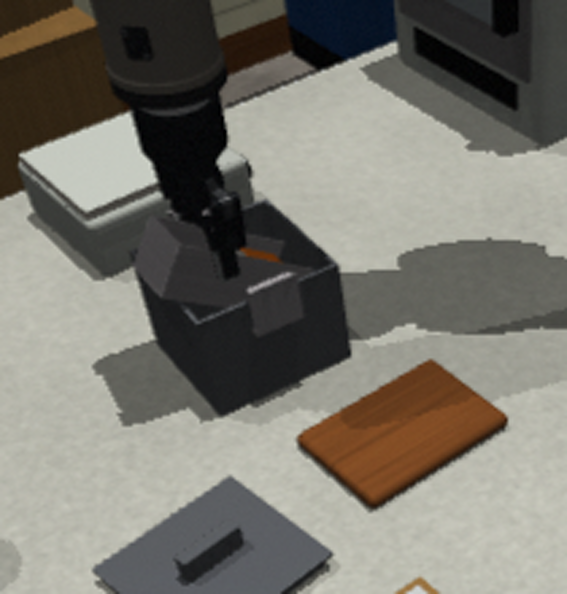

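View pics/w31.png

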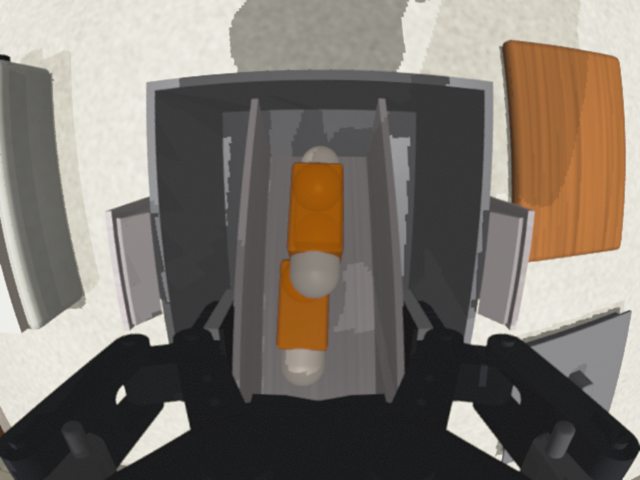

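Emit:
arm_command --pt "0 0 0.2 0" --pt "0 0 0.4 0" --pt "0 0 0.6 0" --pt "0 0 0.8 0" --pt "0 0 0.8 0" --pt "0 0 0.8 0"

```text
time_s: 63.85
eef_pos: [0.5043, -0.371, 0.1219]
tool_rot: [-0.135, -3.134, 0.001]
contact_force: [-21.4, 3.3, 13.2]
gripper_width: 0.0586
```

```bash
python3 tl.py 32
```

```text
shift [-0.45  0.09 -4.81] turn 0.001 | now [ 0.5043 -0.371   0.1219] yaw 175.1 tilt 0.29 j7 1.67 w 0.059 t 63.9
```

View pics/w32.png

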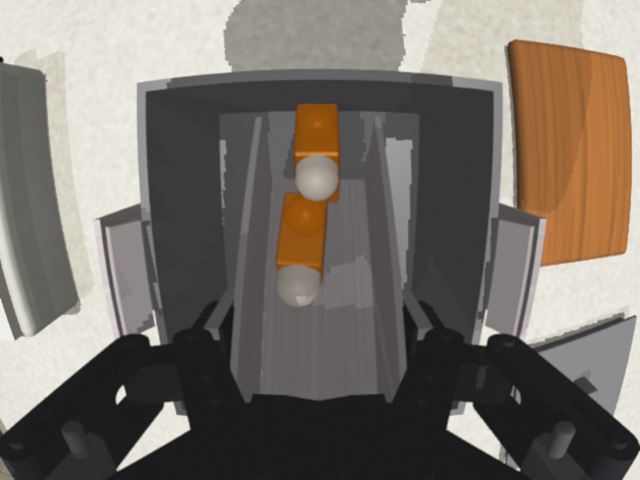

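Emit:
arm_command --pt "0 0 0 0" --pt "0 0 0 0" --pt "0 0 -1 0" --pt "0 0 -2 0" --pt "0 0 -3 0" --pt "0 0 -4 0" --pt "0 0 -5 0" --pt "0 0 -6 0" --pt "0 0 -6 0" --pt "0 0 -6 0" --squeeze 50

```text
time_s: 65.2
eef_pos: [0.5068, -0.3705, 0.1815]
tool_rot: [-0.133, -3.138, -0.0]
contact_force: [0.5, 0.3, -3.7]
gripper_width: 0.0586
```

```bash
python3 tl.py 33
```

```text
shift [-0.23  0.02  1.14] turn 0.002 | now [ 0.5068 -0.3705  0.1814] yaw 175.1 tilt 0.04 j7 1.72 w 0.0589 t 65.25
```

View pics/w33.png

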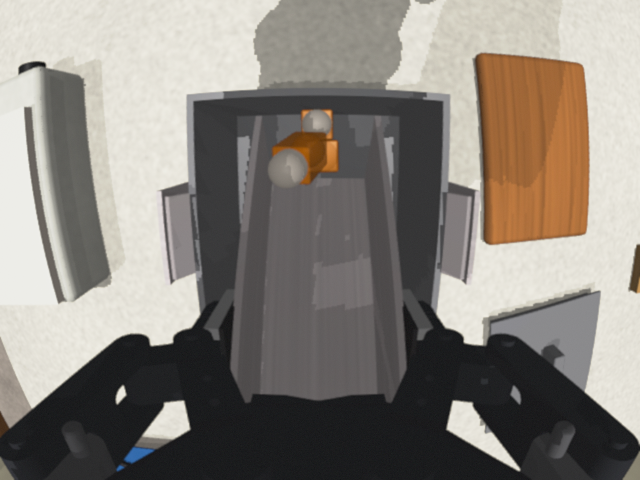

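View pics/s33c.png

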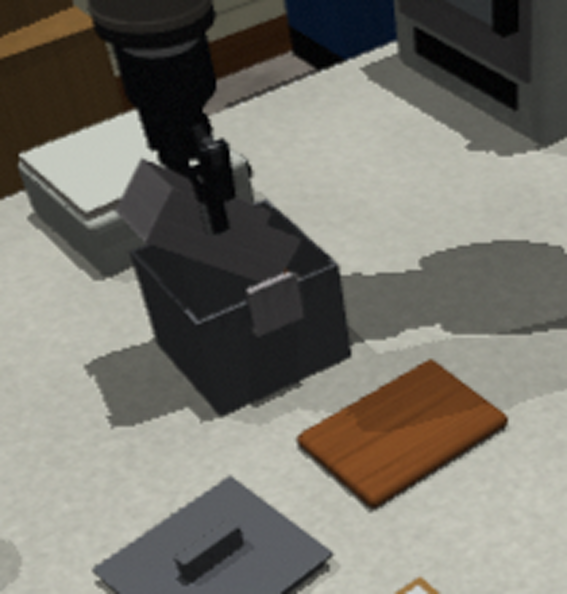

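Emit:
arm_command --pt "-0.3 0 -1 0" --pt "-0.5 0 -2 0" --pt "-0.5 0 -3 0" --pt "-0.5 0 -4 0" --pt "-0.5 0 -5 0" --pt "-0.5 0 -6 0" --pt "-0.5 0 -7 0" --pt "-0.5 0 -7 0" --pt "-0.5 0 -7 0"

```text
time_s: 66.42
eef_pos: [0.5118, -0.3709, 0.2515]
tool_rot: [-0.133, -3.138, -0.0]
contact_force: [-1.2, -0.4, -2.3]
gripper_width: 0.0594
```

```bash
python3 tl.py 34
```

```text
shift [0.27 0.02 8.14] turn 0.002 | now [ 0.5118 -0.3709  0.2514] yaw 175.1 tilt 0.04 j7 1.76 w 0.0591 t 66.47
```

View pics/w34.png

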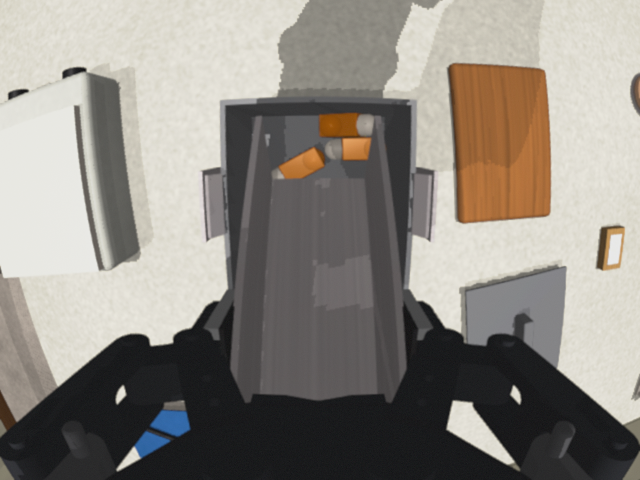

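View pics/s34c.png

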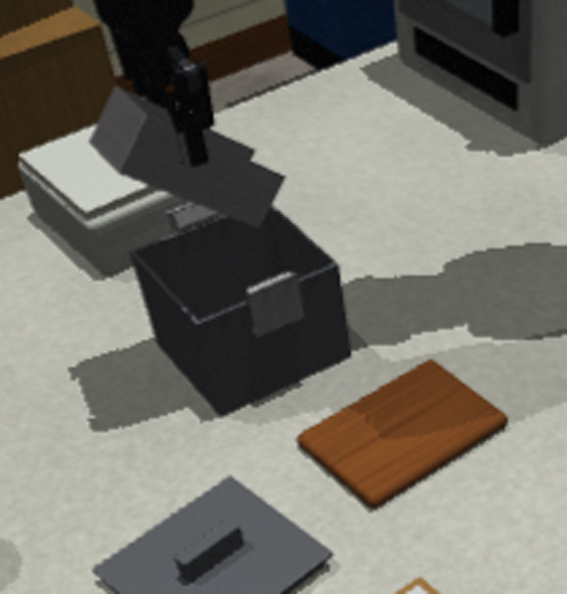

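```bash
cat > ang.py <<'E'
from wl import *
def ang(r0=200,r1=370,c0=275,c1=365,f='ang.png'):
    c,p,r,W=look(f); A=W[r0:r1,c0:c1].reshape(-1,3); A=A[np.isfinite(A[:,0])]; A=A[::7]
    for _ in range(3):
        m=A.mean(0); n=np.linalg.svd(A-m)[2][2]; d=np.abs((A-m)@n); A=A[d<2.5*np.median(d)+1e-4]
    n=n*np.sign(n[2]); print('tilt deg',np.degrees(np.arccos(n[2])),'n',n.round(3),'centroid',m.round(4),'rms',np.sqrt(np.mean(((A-m)@n)**2)))
    d=(p-m)@n; print('TCP height above floor plane mm',d*1000)
if __name__=='__main__': ang()
E
python3 ang.py; python3 - <<'E'
from wl import *
a=np.radians(-5); C=np.array([.4862,-.3685]); q=C+np.array([np.cos(a),np.sin(a)])*(-.055); print(q)
plan(q[0],q[1],.26,-5)
E
```

```text
tilt deg 41.74855568475801 n [-0.664  0.053  0.746] centroid [ 0.5131 -0.37    0.2012] rms 0.0004878426124053311
TCP height above floor plane mm 38.18670873787285
[ 0.43140929 -0.36370643]
 shift [ 8.08  0.04 -0.86] turn 0.002 | now [ 0.5119 -0.3709  0.2514] yaw 175.1 tilt 0.04 j7 1.76 w 0.059 t 66.58
```

Emit:
arm_command --pt "1.5 0 0 0" --pt "3 0 0 0" --pt "5 0 0 0" --pt "7 0 0 0" --pt "7 0 1.5 0" --pt "7 0 3 0" --pt "7 0 4.5 0" --pt "7 0 5.3 0" --pt "7 0 5.3 0" --squeeze 20

```text
time_s: 67.7
eef_pos: [0.4423, -0.3647, 0.198]
tool_rot: [-0.133, -3.138, -0.002]
contact_force: [0.3, 0.0, -2.0]
gripper_width: 0.0592
```

```bash
python3 ang.py;python3 tl.py 35
```

```text
tilt deg 41.702493511553506 n [-0.663  0.054  0.747] centroid [ 0.4437 -0.3639  0.1481] rms 0.0004968107520644238
TCP height above floor plane mm 38.177507003964955
 shift [-6.67  0.01  2.9 ] turn 0.003 | now [ 0.4426 -0.365   0.199 ] yaw 175.2 tilt 0.02 j7 1.8 w 0.0591 t 67.8
```

View pics/s35c.png

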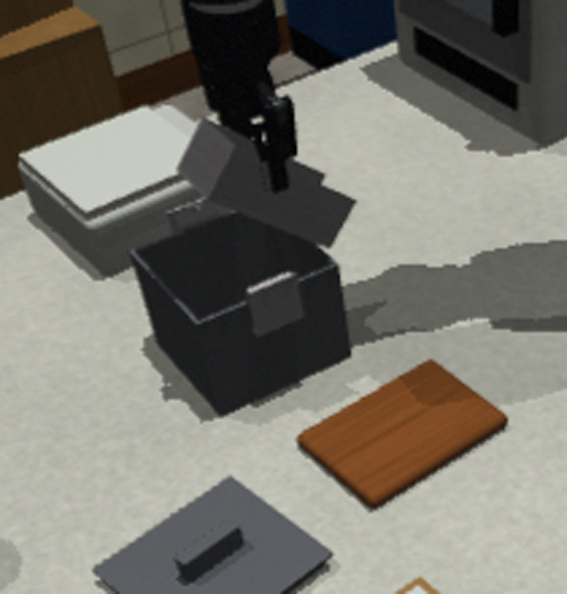

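Emit:
arm_command --pt "-0.2 0 0.3 0" --pt "-0.4 0 0.6 0" --pt "-0.7 0 0.9 0" --pt "-1 0 1.2 0" --pt "-1.3 0 1.5 0" --pt "-1.6 0 1.8 0" --pt "-1.9 0 2.2 0" --pt "-1.9 0 2.2 0"

```text
time_s: 68.85
eef_pos: [0.4624, -0.3672, 0.1781]
tool_rot: [0.133, 3.137, -0.003]
contact_force: [0.6, -0.7, 9.5]
gripper_width: 0.059
```

```bash
python3 ang.py;python3 tl.py 36
```

```text
tilt deg 23.239775177147088 n [-0.393  0.035  0.919] centroid [ 0.4613 -0.3663  0.139 ] rms 0.0005120101918697135
TCP height above floor plane mm 35.40701094489892
 shift [-4.68  0.07  0.82] turn 0.002 | now [ 0.4624 -0.3672  0.1781] yaw 175.1 tilt 0.16 j7 1.76 w 0.0588 t 68.95
```

View pics/s36c.png

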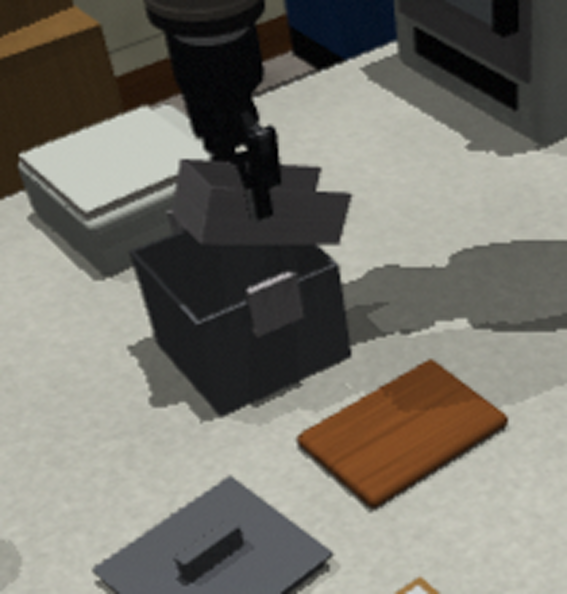

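Emit:
arm_command --pt "-0.1 0 0.4 0" --pt "-0.2 0 0.8 0" --pt "-0.4 0 1.2 0" --pt "-0.6 0 1.6 0" --pt "-0.8 0 1.9 0" --pt "-0.8 0 1.9 0"

```text
time_s: 69.75
eef_pos: [0.4718, -0.3681, 0.1599]
tool_rot: [0.132, 3.134, -0.004]
contact_force: [5.9, -0.6, 11.6]
gripper_width: 0.0594
```

```bash
python3 ang.py
```

```text
tilt deg 8.022874550770048 n [-0.139  0.014  0.99 ] centroid [ 0.4699 -0.3673  0.1255] rms 0.0005051005377658792
TCP height above floor plane mm 33.744011661006375
```

Emit:
arm_command --pt "0 0 0.3 0" --pt "0 0 0.6 0" --pt "0 0 0.9 0" --pt "0 0 0.9 0"

```text
time_s: 70.3
eef_pos: [0.4728, -0.3682, 0.1516]
tool_rot: [0.132, 3.132, -0.005]
contact_force: [9.6, -1.9, 17.2]
gripper_width: 0.0591
```

```bash
python3 ang.py
```

```text
tilt deg 1.052333658757894 n [-0.018  0.005  1.   ] centroid [ 0.4711 -0.3673  0.1185] rms 0.0004758422263232468
TCP height above floor plane mm 33.053799505234664
```

Emit:
arm_command --pt "0 0 0 0" --pt "0 0 0 0" --pt "0 0 -1 0" --pt "0 0 -3 0" --pt "0 0 -5 0" --pt "0 0 -7.5 0" --pt "0 0 -8 0" --pt "0 0 -8 0" --squeeze 45

```text
time_s: 71.35
eef_pos: [0.469, -0.3674, 0.229]
tool_rot: [0.134, 3.139, -0.001]
contact_force: [-0.1, -0.2, -2.8]
gripper_width: 0.0592
```

```bash
python3 ang.py; python3 - <<'E'
from wl import *
c,p,r,W=look('w37.png'); M=r.as_matrix()
L=(W-p)@M  # tool coords
A=L.reshape(-1,3); A=A[np.isfinite(A[:,0])]
# floor front edge: points on floor plane z_tool ~ +33mm
F=A[(abs(A[:,2]-.033)<.004)&(abs(A[:,1])<.025)]
print('front edge tool x',np.percentile(F[:,0],[50,99,100]))
plan(.4512,-.1602,.20,0)
E
```

```text
tilt deg 1.1673536627829377 n [-0.02   0.002  1.   ] centroid [ 0.4674 -0.3662  0.1958] rms 0.00048275403620045665
TCP height above floor plane mm 33.13660816739695
front edge tool x [0.03454253 0.09868267 0.10023662]
 shift [ 3.5  20.47  2.82] turn -0.085 | now [ 0.4687 -0.3672  0.228 ] yaw 175.1 tilt 0.07 j7 1.79 w 0.0591 t 71.45
```

View pics/w37.png

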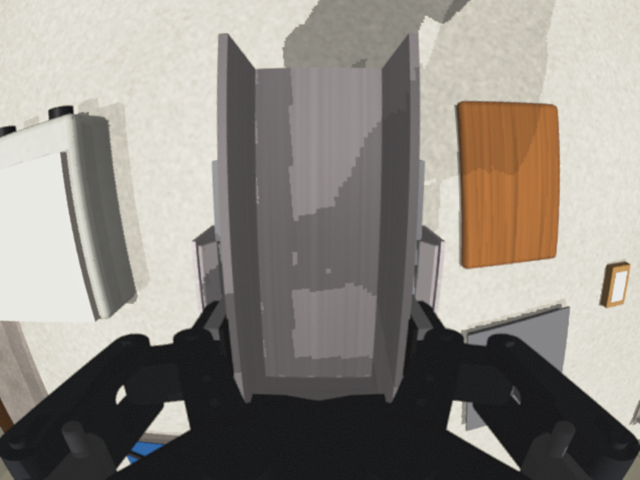

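```bash
python3 - <<'E'
from wl import *
plan(.474,-.162,.052,0)
E
```

```text
shift [ 1.2  20.48 17.62] turn -0.085 | now [ 0.4687 -0.3672  0.228 ] yaw 175.1 tilt 0.07 j7 1.79 w 0.0591 t 71.45
```

Emit:
arm_command --pt "0.2 3 0 -0.02" --pt "0.4 7 0 -0.04" --pt "0.6 11 0 -0.06" --pt "0.9 15 0 -0.085" --pt "1.2 19 0 -0.085" --pt "1.2 20.5 3 -0.085" --pt "1.2 20.5 8 -0.085" --pt "1.2 20.5 12 -0.085" --pt "1.2 20.5 15 -0.085" --pt "1.2 20.5 16.5 -0.085" --pt "1.2 20.5 17 -0.085" --pt "1.2 20.5 17 -0.085"

```text
time_s: 72.95
eef_pos: [0.475, -0.1621, 0.0593]
tool_rot: [-0.0, 3.141, -0.0]
contact_force: [-0.2, -0.4, -3.5]
gripper_width: 0.0592
```

Emit:
arm_command --pt "0 0 0.2 0" --pt "0 0 0.4 0" --pt "0 0 0.6 0" --pt "0 0 0.7 0" --pt "0 0 0.7 0" --squeeze 20

```text
time_s: 73.58
eef_pos: [0.4748, -0.1621, 0.052]
tool_rot: [-0.0, 3.141, -0.0]
contact_force: [0.4, -0.7, 2.2]
gripper_width: 0.0591
```

```bash
python3 ang.py; python3 tl.py 38
```

```text
tilt deg 0.8394017628854176 n [-0.015  0.     1.   ] centroid [ 0.4727 -0.1612  0.0189] rms 0.0004932484563318923
TCP height above floor plane mm 33.078253519205745
 shift [ -3.43 -20.84 -11.8 ] turn 0.087 | now [ 0.4748 -0.1621  0.052 ] yaw -180.0 tilt 0.02 j7 1.31 w 0.0591 t 73.67
```

View pics/s38c.png

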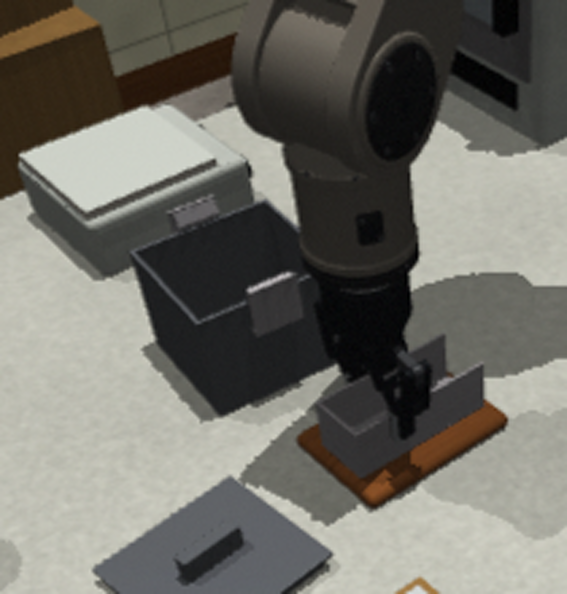

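Standing on the board. Release and look.

Emit:
arm_command --pt "0 0 0.05 0" --pt "0 0 0.05 0" --pt "0 0 0.05 0" --pt "0 0 0.05 0" --grip 8.5

```text
time_s: 74.22
eef_pos: [0.4746, -0.162, 0.0513]
tool_rot: [-0.0, 3.142, 0.0]
contact_force: [0.3, -0.0, 0.3]
gripper_width: 0.0848
```

Emit:
arm_command --pt "0 0 -2 0" --pt "0 0 -4 0" --pt "0 0 -8 0" --pt "0 0 -13 0" --pt "0 0 -18 0" --pt "0 0 -20 0" --pt "0 0 -20 0"

```text
time_s: 75.1
eef_pos: [0.4753, -0.1621, 0.2541]
tool_rot: [0.0, 3.138, -0.004]
contact_force: [-0.2, 0.3, 0.2]
gripper_width: 0.0849
```

```bash
python3 - <<'E'
from wl import *
c,p,r,W=look('w39.png')
c,p,r,W=look('w39.png')
A=near(W,.4515,-.163,.12,.066,.075); print('rim',len(A), rect(A), np.percentile(A[:,2],[5,50,95]))
A=near(W,.4515,-.163,.13,.010,.0163); print('board',len(A), rect(A))
A=near(W,.678,-.136,.12,.012,.03); print('lid',len(A), rect(A), np.median(A[:,2]))
A=near(W,.678,-.136,.06,.035,.06); print('bar',len(A), rect(A) if len(A) else 0)
plan(.678,-.137,.25,7)
E
```

```text
rim 1544 (array([ 449.6, -161.9]), array([149.8,  60.7]), 0.0) [0.06705365 0.06844501 0.06960687]
board 8568 (array([ 450.1, -165.1]), array([169.5, 119.8]), 0.3)
lid 7970 (array([ 660. , -140.5]), array([117.6, 140. ]), 5.6) 0.01758465252684152
bar 318 (array([ 662. , -140.1]), array([30.7, 14.2]), 6.5)
 shift [-20.37   2.51   0.17] turn -0.122 | now [ 0.4743 -0.162   0.2517] yaw 180.0 tilt 0.04 j7 1.59 w 0.085 t 75.2
```

View pics/w39.png

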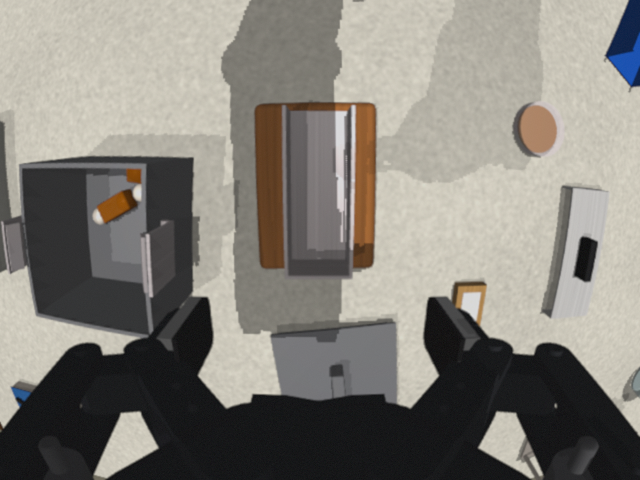

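Emit:
arm_command --pt "-3 0.4 0 0" --pt "-7 0.9 0 -0.03" --pt "-11 1.4 0 -0.06" --pt "-15 1.9 0 -0.1" --pt "-18 2.3 0 -0.1" --pt "-20.4 2.5 0 -0.1" --pt "-20.4 2.5 0 -0.1" --pt "-20.4 2.5 0 -0.1" --pt "-20.4 2.5 0 -0.1" --grip 5.0

```text
time_s: 76.32
eef_pos: [0.6779, -0.1373, 0.2512]
tool_rot: [0.157, -3.137, 0.0]
contact_force: [0.4, 0.2, -0.4]
gripper_width: 0.0501
```

```bash
python3 - <<'E'
from wl import *
c,p,r,W=look('w40.png')
c,p,r,W=look('w40.png')
A=near(W,.678,-.137,.12,.012,.025); print('lid',len(A), rect(A), np.median(A[:,2]))
A=near(W,.678,-.137,.06,.035,.06); print('bar',len(A), rect(A), np.percentile(A[:,2],[5,50,95]))
A=A[A[:,2]>.042]; print(rect(A))
plan(.678,-.137,.045,6)
E
```

```text
lid 19597 (array([ 677.5, -138.6]), array([150.3, 140.9]), 6.1) 0.0175160083308413
bar 983 (array([ 677.8, -138.6]), array([59.9, 14. ]), 5.4) [0.04171371 0.04335933 0.04461153]
(array([ 678. , -138.8]), array([59.1, 14. ]), 6.0)
 shift [ 0.    0.04 20.65] turn -0.005 | now [ 0.6781 -0.1374  0.2515] yaw -174.3 tilt 0.02 j7 1.46 w 0.0499 t 76.42
```

View pics/w40.png

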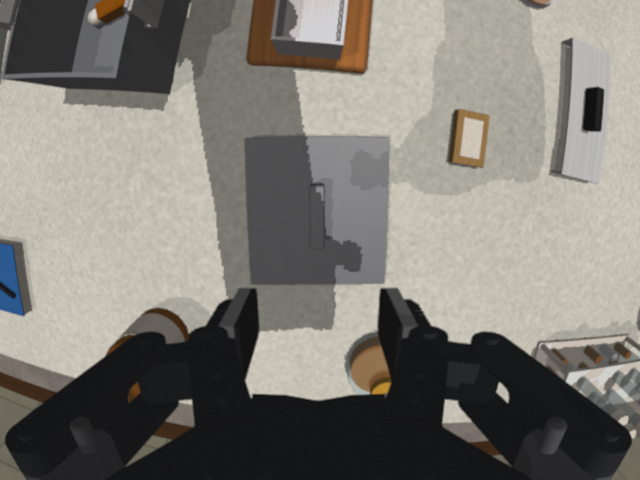

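Emit:
arm_command --pt "0 -0.1 5 -0.01" --pt "0 -0.1 10 -0.01" --pt "0 -0.1 14 -0.01" --pt "0 -0.1 17 -0.01" --pt "0 -0.1 19.5 -0.01" --pt "0 -0.1 20.8 -0.01" --pt "0 -0.1 20.8 -0.01" --pt "0 -0.1 20.8 -0.01"

```text
time_s: 77.42
eef_pos: [0.6794, -0.138, 0.0445]
tool_rot: [-0.173, 3.135, -0.0]
contact_force: [-0.5, 0.1, -1.1]
gripper_width: 0.0501
```

Emit:
arm_command --pt "0 0 0 0" --pt "0 0 0 0" --pt "0 0 0 0" --pt "0 0 0 0" --pt "0 0 0 0" --pt "0 0 0 0" --grip 0.5 --squeeze 70

```text
time_s: 78.18
eef_pos: [0.6791, -0.1381, 0.0442]
tool_rot: [-0.173, 3.136, -0.001]
contact_force: [-1.6, 0.8, 5.8]
gripper_width: 0.0122
```

Emit:
arm_command --pt "0 0 -0.7 0" --pt "0 0 -2 0" --pt "0 0 -5 0" --pt "0 0 -9 0" --pt "0 0 -13 0" --pt "0 0 -17 0" --pt "0 0 -20 0" --pt "0 0 -20 0" --pt "0 0 -20 0"

```text
time_s: 79.3
eef_pos: [0.6783, -0.1381, 0.243]
tool_rot: [0.173, -3.136, 0.0]
contact_force: [0.3, -0.9, -1.9]
gripper_width: 0.0123
```

```bash
python3 - <<'E'
from wl import *
plan(.4862,-.3685,.25,-5)
s=snap('scene','s41.png')
E
```

```text
shift [ 21.62 -20.79  -0.68] turn 0.197 | now [ 0.6783 -0.1381  0.243 ] yaw -173.7 tilt 0.03 j7 1.46 w 0.0123 t 79.3
```

View pics/s41.png

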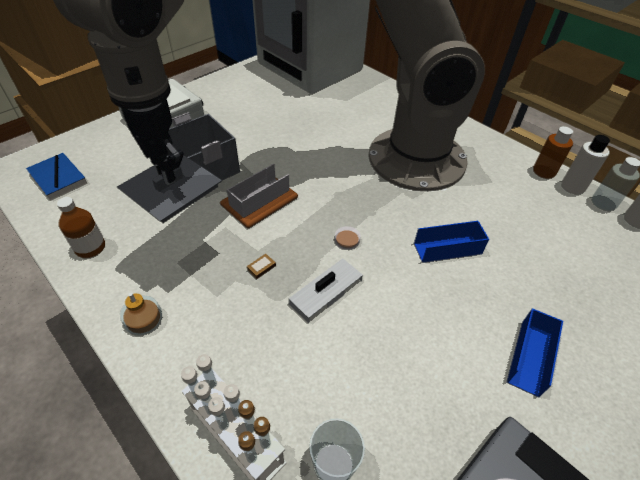

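Emit:
arm_command --pt "2 -2 -0.5 0.02" --pt "4.5 -4.5 -0.7 0.05" --pt "7.5 -7.5 -0.7 0.08" --pt "10.5 -10.5 -0.7 0.12" --pt "13.5 -13.5 -0.7 0.15" --pt "16.5 -16 -0.7 0.18" --pt "19.5 -18.8 -0.7 0.197" --pt "21.5 -20.8 -0.7 0.197" --pt "21.5 -20.8 -0.7 0.197" --pt "21.5 -20.8 -0.7 0.197"

```text
time_s: 80.6
eef_pos: [0.4879, -0.3677, 0.2497]
tool_rot: [-0.136, -3.138, -0.002]
contact_force: [0.2, -0.2, -1.8]
gripper_width: 0.0122
```

```bash
python3 - <<'E'
from wl import *
c,p,r,W=look('w42.png')
c,p,r,W=look('w42.png')
plan(.4875,-.3686,.17,-5)
A=near(W,.487,-.3685,.16,.104,.140); print(len(A), A.min(0),A.max(0))
M=r.as_matrix(); L=((W-p)@M).reshape(-1,3); L=L[np.isfinite(L[:,0])]
F=L[(abs(L[:,2]-.026)<.005)&(L[:,0]>0.0)&(L[:,0]<.09)&(abs(L[:,1])<.09)]
print('lid top front edge x',np.percentile(F[:,0],[95,99]),'y',np.percentile(F[:,1],[1,99]))
E
```

```text
shift [ 0.08 -0.14  8.  ] turn 0.002 | now [ 0.4884 -0.3673  0.25  ] yaw 175.1 tilt 0.04 j7 1.76 w 0.0121 t 80.7Traceback (most recent call last):
  File "<stdin>", line 5, in <module>
    return umr_minimum(a, axis, None, out, keepdims, initial, where)
ValueError: zero-size array to reduction operation minimum which has no identity
```

View pics/w42.png

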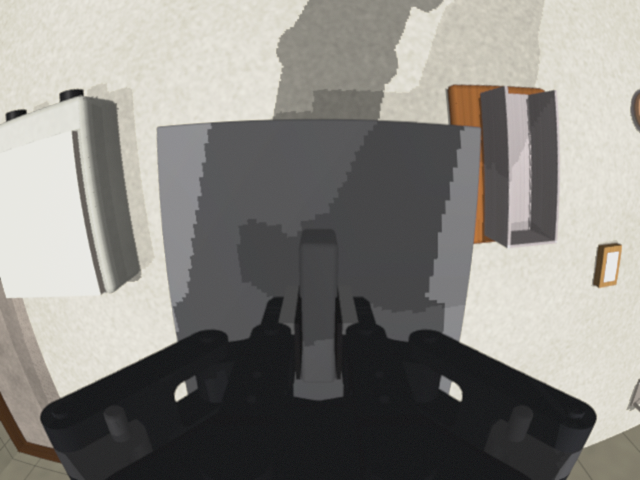

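Emit:
arm_command --pt "0.08 -0.12 2 0" --pt "0.08 -0.12 4 0" --pt "0.08 -0.12 6 0" --pt "0.08 -0.12 7.5 0" --pt "0.08 -0.12 8.3 0" --pt "0.08 -0.12 8.8 0" --pt "0.08 -0.12 8.8 0" --pt "0.08 -0.12 8.8 0"

```text
time_s: 81.7
eef_pos: [0.4872, -0.3697, 0.1628]
tool_rot: [0.136, 3.138, -0.001]
contact_force: [-0.3, 0.4, -1.6]
gripper_width: 0.0119
```

```bash
python3 - <<'E'
from wl import *
plan(.4875,-.3686,.145,-5)
s=snap('scene','s43.png'); cv2.imwrite('pics/s43c.png',cv2.resize(s['image'][80:230,120:300],None,fx=4,fy=4,interpolation=cv2.INTER_CUBIC))
s=snap('side','d43.png'); cv2.imwrite('pics/d43c.png',cv2.resize(s['image'][110:230,310:450],None,fx=4.5,fy=4.5,interpolation=cv2.INTER_CUBIC))
E
```

```text
shift [-0.02  0.11  1.78] turn 0.0 | now [ 0.4872 -0.3697  0.1628] yaw 175.0 tilt 0.04 j7 1.7 w 0.0119 t 81.7
```

View pics/s43c.png

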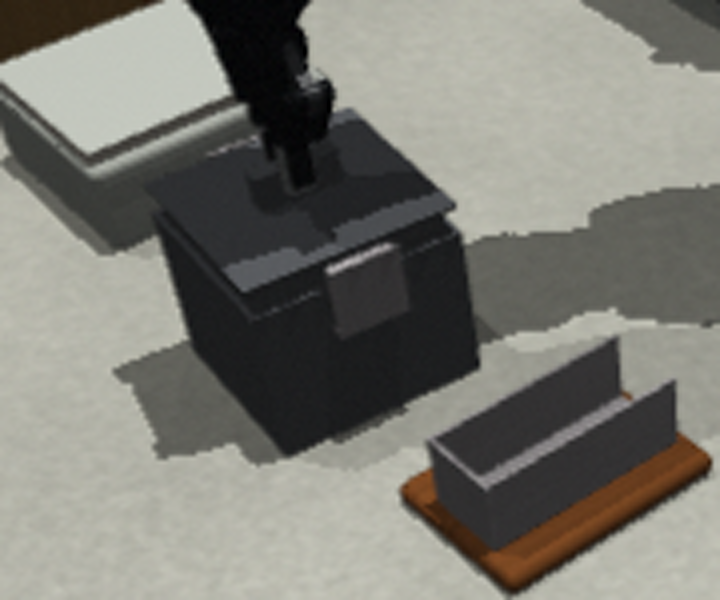

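View pics/d43c.png

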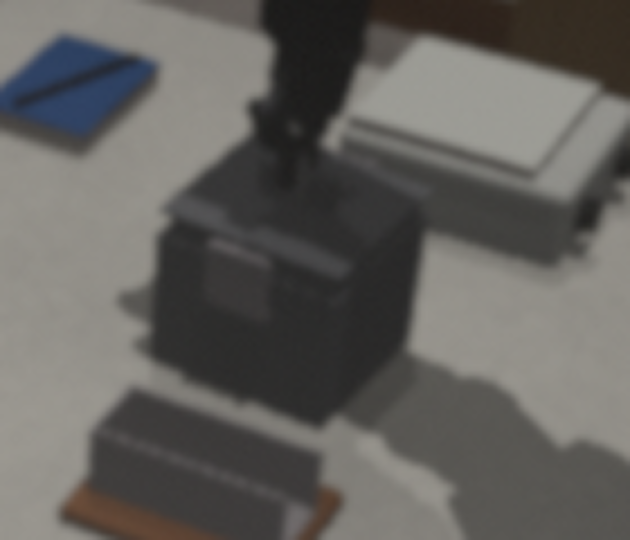

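Emit:
arm_command --pt "0 0.1 0.2 0" --pt "0 0.1 0.4 0" --pt "0 0.1 0.6 0" --pt "0 0.1 0.8 0" --pt "0 0.1 0.8 0"

```text
time_s: 82.42
eef_pos: [0.4871, -0.3686, 0.1543]
tool_rot: [0.136, 3.138, 0.0]
contact_force: [-0.3, -0.6, -0.3]
gripper_width: 0.0119
```

Emit:
arm_command --pt "0 0 0.2 0" --pt "0 0 0.4 0" --pt "0 0 0.6 0" --pt "0 0 0.6 0"

```text
time_s: 82.92
eef_pos: [0.4867, -0.3685, 0.1478]
tool_rot: [-0.137, -3.138, -0.001]
contact_force: [1.2, -2.0, -5.6]
gripper_width: 0.0126
```

Emit:
arm_command --pt "0 0 0.2 0" --pt "0 0 0.3 0" --pt "0 0 0.4 0" --pt "0 0 0.4 0"

```text
time_s: 83.42
eef_pos: [0.4869, -0.3683, 0.1452]
tool_rot: [-0.136, -3.138, 0.001]
contact_force: [-8.5, 3.7, 13.7]
gripper_width: 0.0122
```

Emit:
arm_command --pt "0 0 0.1 0" --pt "0 0 0.2 0" --pt "0 0 0.2 0"

```text
time_s: 83.8
eef_pos: [0.4869, -0.3683, 0.1451]
tool_rot: [-0.137, -3.138, 0.003]
contact_force: [-19.8, 9.1, 45.4]
gripper_width: 0.0123
```

Emit:
arm_command --pt "0 0 -0.2 0" --pt "0 0 -0.2 0" --pt "0 0 -0.2 0"

```text
time_s: 84.18
eef_pos: [0.4873, -0.3685, 0.1452]
tool_rot: [0.136, 3.138, -0.001]
contact_force: [-5.4, 2.8, 14.3]
gripper_width: 0.012
```

Emit:
arm_command --pt "0 0 0 0" --pt "0 0 0 0" --pt "0 0 0 0" --pt "0 0 0 0" --grip 4.0

```text
time_s: 84.68
eef_pos: [0.487, -0.3685, 0.1442]
tool_rot: [-0.136, -3.139, -0.0]
contact_force: [0.4, -0.2, -0.5]
gripper_width: 0.04
```

Emit:
arm_command --pt "0 0 -2 0" --pt "0 0 -5 0" --pt "0 0 -9 0" --pt "0 0 -13 0" --pt "0 0 -16 0" --pt "0 0 -16 0" --pt "0 0 -16 0"

```text
time_s: 85.55
eef_pos: [0.4868, -0.3684, 0.3046]
tool_rot: [0.136, 3.139, -0.0]
contact_force: [-0.3, -0.3, -0.4]
gripper_width: 0.0401
```

```bash
python3 - <<'E'
from wl import *
c,p,r,W=look('w44.png')
c,p,r,W=look('w44.png')
A=near(W,.487,-.3685,.12,.105,.128); A=A[np.abs(A[:,2]-np.median(A[:,2]))<.006]; print('lid plate',len(A),rect(A),np.percentile(A[:,2],[2,50,98]))
X=np.c_[A[:,:2],np.ones(len(A))]; k=np.linalg.lstsq(X,A[:,2],rcond=None)[0]; print('slope deg',np.degrees(k[:2]))
B=near(W,.487,-.3685,.06,.134,.16); print('bar',rect(B),np.median(B[:,2]))
B=near(W,.487,-.3685,.15,.127,.136); print('clips',len(B),rect(B))
s=snap('scene','s44.png'); cv2.imwrite('pics/s44c.png',cv2.resize(s['image'][80:230,120:300],None,fx=4,fy=4,interpolation=cv2.INTER_CUBIC))
E
```

```text
lid plate 24993 (array([ 485.8, -369.1]), array([162. , 150.2]), 84.7) [0.11705842 0.11851788 0.12036537]
slope deg [ 0.04084387 -0.03261013]
bar (array([ 485.4, -368.6]), array([13.7, 59.4]), 85.4) 0.14431390381233072
clips 1402 (array([ 483.2, -368.7]), array([163.5,  55.1]), 85.4)
```

View pics/w44.png

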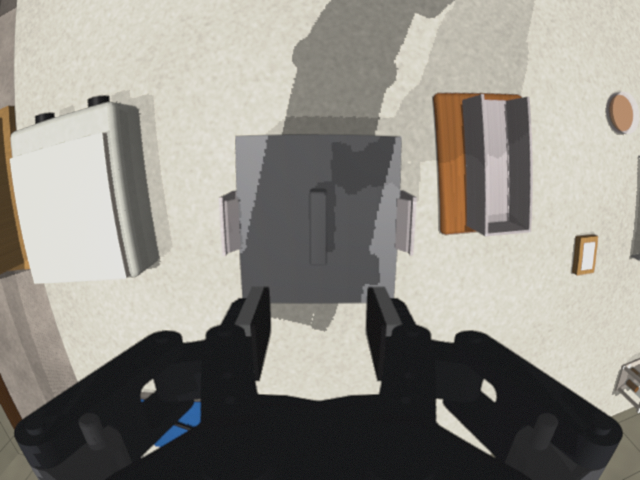

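View pics/s44.png

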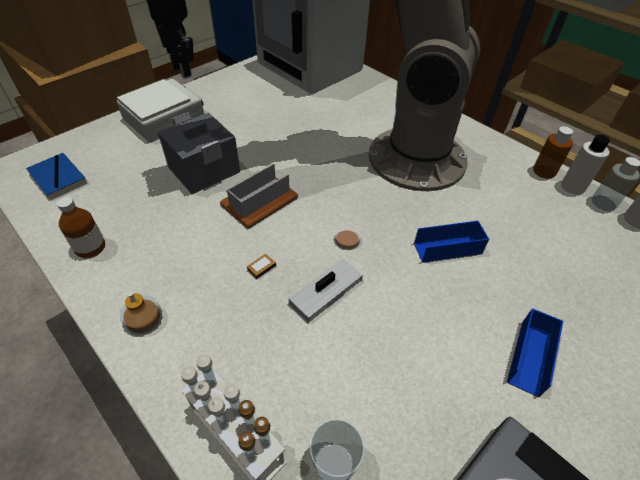

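```bash
python3 -c "
from plant import robot
print(robot.hand_in())"
```

```text
the job is handed in; nothing more can be done
None
```

The job is handed in and every stage went through; the hand-in reported no verdict.

**What I did:**
- **Loading:** I put the three bottles in the grey steel scoop and set the cover on. I then carried the scoop to the board with the fingers pressing the tab shut.
- **Cover:** I slid it off sideways along +y and laid it on free bench.
- **Tipping:** The moves can't tilt the tool, so I turned the scoop in the grip against the tub's +x rim to an estimated 50° (about 42° measured after lifting). All three bottles slid into the tub. I levelled the scoop again on the opposite rim and stood it back on the board.
- **Lid:** I pressed it home on the tub, then let go and moved clear.

**Last checks:**
- **Lid:** the plate top measured 118.5 mm (119 mm expected when seated), with a slope below 0.1° and about 1 mm off centre.
- **Scoop:** it stands upright about 3 mm from the board's centre.
- **Cover:** it lies flat on the bench, well away from the tub.
- **Bystanders:** the box and dish look unmoved in the last pictures, and nothing touches the robot.

**Problems on the way:**
- After I released the first bottle, the opening fingers jammed in the scoop and lifted it about 20 cm. I put it straight back, and it ended up where it had been.
- The third bottle was knocked a few centimetres before I reached it, so I measured it again.
- The fixed cameras read heights about 3 mm low and disagreed by about 5 mm sideways, so I used the wrist camera for every grasp.

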